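# Set the rinsed water-trap bowls to dry

## Task

Swing both carton flaps open until they lean outwards past upright, then take out every water-trap bowl and put it upside down over a peg of the drying rack, one to a peg, mouth resting flat on the base plate. When all the bowls are on the rack, fold both flaps back in until they lie nearly flat over the carton. Leave the jar, the screwdriver and the valve block where they are.

Things in the scene. Friction and masses are not known exactly. Their poses are not given: they have to be found in the camera images.
- carton: shallow open-topped brown cardboard carton, 218 mm (its x) by 340 mm (its y) by 60 mm tall, walls and floor 4 mm thick, fixed to the bench, a bit turned. Origin: centre of its underside; z up.
- flap_left (a joint): angle of the flap hinged on the rim of the carton's +y end wall: 0 = folded in flat over the opening, 1.57 = upright, 2.3 = its stop, leaning outwards. A 4 mm cardboard panel, 90 mm from hinge to free edge, 214 mm wide along the carton's x; a 160 mm gap is left between the two flaps when flat. Stiff crease: about 0.5 N at the edge moves it, and it stays where left.
- flap_right (a joint): the same for the flap on the carton's -y end wall (right end); same size, same sense: grows as it opens outwards.
- flap_left_hinge (a point): middle of the left flap's hinge line, at the rim of the wall, 60 mm above the bench
- flap_right_hinge (a point): middle of the right flap's hinge line, at the rim of the wall, 60 mm above the bench
- flap_left_edge (a point): middle of the left flap's free edge, 90 mm from its hinge line
- flap_right_edge (a point): middle of the right flap's free edge, 90 mm from its hinge line
- rack: drying rack standing loose on the bench: steel base plate 120 mm (x) by 340 mm (y) by 15 mm, 2 kg, with three round upright black pegs 110 mm apart along its y. Origin: centre of its underside; z up.
- peg1_tip (a point): tip of the +y peg of the rack, on its axis: peg 22 mm in diameter, 60 mm tall, tapering over its last 6 mm; the tip is 75 mm above the bench (60 mm above the base plate)
- peg2_tip (a point): tip of the middle peg of the rack, on its axis: peg 22 mm in diameter, 60 mm tall, tapering over its last 6 mm; the tip is 75 mm above the bench (60 mm above the base plate)
- peg3_tip (a point): tip of the -y peg of the rack, on its axis: peg 22 mm in diameter, 60 mm tall, tapering over its last 6 mm; the tip is 75 mm above the bench (60 mm above the base plate)
- bowl1: water-trap bowl: hollow white plastic vessel, square section 50 by 50 mm, 90 mm long, 4 mm walls, 86 mm deep inside; one end open, the other closed with a brass boss 18 mm across sticking out 8 mm; about 0.12 kg. Starts lying on a flat side on the carton floor, mouth towards the robot. Origin: middle of the 90 mm shell; +x points out of the mouth. May be absent (None).
- bowl1_mouth (a point): centre of that bowl's open mouth, 45 mm from its origin along +x
- bowl2: water-trap bowl: hollow white plastic vessel, square section 50 by 50 mm, 90 mm long, 4 mm walls, 86 mm deep inside; one end open, the other closed with a brass boss 18 mm across sticking out 8 mm; about 0.12 kg. Starts lying on a flat side on the carton floor, mouth towards the robot. Origin: middle of the 90 mm shell; +x points out of the mouth. May be absent (None).
- bowl2_mouth (a point): centre of that bowl's open mouth, 45 mm from its origin along +x
- bowl3: water-trap bowl: hollow white plastic vessel, square section 50 by 50 mm, 90 mm long, 4 mm walls, 86 mm deep inside; one end open, the other closed with a brass boss 18 mm across sticking out 8 mm; about 0.12 kg. Starts lying on a flat side on the carton floor, mouth towards the robot. Origin: middle of the 90 mm shell; +x points out of the mouth. May be absent (None).
- bowl3_mouth (a point): centre of that bowl's open mouth, 45 mm from its origin along +x
- jar: bystander: glass screw jar 64 mm across, 85 mm tall; origin at the centre of its underside
- driver: bystander: screwdriver lying on the bench
- valve: bystander: aluminium valve block 60 by 90 by 50 mm with a brass stub; origin at the centre of its underside
Mind the look-alikes: they are no part of the job. Leave any green look-alike of the bowl3 alone.

How it is judged:
By the outcome, as a careful person would: the job done as asked, in the order asked, and still so for the second after the job is handed in, with the robot touching nothing.
Of bowl1, bowl2, bowl3 only 2 to 3 are there at a start; the rules pass over those that are not, and their reading is None.
At some moment in a run one of rack may be knocked a few centimetres aside while the robot is not near it.
It also fails if it takes over 210 s, if anything falls off the work surface, if the arm or the gripper's body presses on something with over 40 N, if the wrist force passes 120 N, or if a joint passes its speed limit or range.

## Robot

A 7-joint arm with a two-finger parallel gripper is mounted at the origin on the work surface. World frame = base frame: x ahead of the robot, y to its left, z up, the work surface at z = 0. Lengths are in m, angles in degrees, forces in N, time in s.
With the tool pointing down it reaches from about 0.425 to 0.875 m from the base axis. Payload 4.7 kg.
Tool frame: the origin (TCP) lies at the centre of the arm's flange, where the gripper is bolted on; the fingertips stand 182 mm ahead of it and the grasp point (between the pads) lies 164 mm ahead of it (env.grip_depth is the distance from the TCP to the grasp point, in m); z points along the fingers, y is the line along which they close (so a half turn about z gives the same grasp; the last joint's range is limited). The gripper opens to 87 mm and grips with 3 to 60 N. Pads are 19 mm wide; open, the fingers measure 117 mm over their backs; the gripper's body (75 mm by 190 mm) begins 51 mm behind the grasp point.
Start: joints at [65.38, 18.392, -4.016, 83.108, 1.295, 78.541, -3.26], TCP at [0.279, -0.587, 0.405] pointing down, gripper open.
Joint ranges: [-163.93, 163.93], [-17.29, 119.83], [-79.2, 71.16], [3.27, 140.29], [-89.18, 269.18], [5.43, 117.66], [-154.24, 154.24]. Speed limits (degrees/s): [147.25, 147.25, 180, 180, 180, 180, 180].

## Interface

Orientations are given as [roll, pitch, yaw] about the fixed x, y, z axes, in that order (R = Rz(yaw) Ry(pitch) Rx(roll)).
In Python, from cell import env gives the robot as it stands. The module is installed in compiled form; this text tells all that it offers.
- The arm moves only by the tool send_rows, never from a script. Its arguments are lists of equal length, an entry for each row: "xyz": the shift along the tool's x, y, z in m, a list of three; "rotation": the turn, a rotation vector about the tool's x, y, z in rad, a list of three; "jaw": the opening, from 0 (shut) to 1 (fully open). A call has 1 to 20 rows; each row shifts and turns the commanded pose from where the row before left it, along the tool's axes as they then stand; what a row does not reach is not made up. A row lasts 1/10 s, in which the tool goes at most 50 mm and 8.59 degrees, less where a joint would pass 70% of its speed; a pose out of reach is approached as far as the arm can. A call is refused whole if a number of a shift passes 0.05 or a number of a turn 0.15, either way. A call with a gripper value outside its range is refused whole. The fingers move at their own pace and stop on an object; "newtons" is the grip in N (left out, the last holds). Time passes only in rows, so rows that do not move let the fingers close. It gives the time, the measured TCP pose, the force, the opening and the grip force at its end, in the units of the state.
- env.get_obs(): the state, without advancing time (a new reading comes with each control period).
- env.read_camera(name): name is "scene" or "top" or "wrist"; returns a dict with "image" (384x512x3 uint8, blue, green, red), "fx", "fy", "cx", "cy" (pixels), "R" (3x3) and "t" (3): a world point X has camera coordinates R X + t. Camera axes: x right, y down, z forward; pixel columns grow to the right and rows downward; lengths in m; the calibration is good to about 2 mm. The wrist camera is an equidistant fisheye: a pixel r from the principal point sees the ray r / f radians off the axis. A picture is of the moment at which its call begins. There is no depth.
- env.sign_off(): hands the job in; it is judged then, once.
The state is a dict: "time_s": time; "qpos": joint angles; "joint_velocities": joint speeds; "effort": joint torques, N m; "tool_pos": TCP position; "tool_rot": TCP orientation; "force": force on the tool from outside, world axes, zero at the start; "wrist_torque": the same for the moment, N m; "grip_width": finger opening in m; "grasp_force": force on a finger pad.
Only numpy, scipy, OpenCV 4.12 (cv2) and the standard library are available. Lean on these libraries where they do the work, as an engineer would, in place of code of your own. Each camera call takes 0.05 s, during which the arm holds its last target. There are 200 camera calls.

## Working session

There is one attempt and no reset: what is moved stays moved. The work goes in short steps, Python scripts to look and compute and a tool call to move; the robot and the scene stay as the last step left them, time stands still between calls to the robot, and variables do not carry over. Pictures are saved under pics/ and viewed, at most 14 in all, crops included, and the job is handed in when it is done.

Besides the shell and the picture viewer there is one more tool, called after "Request:" by a JSON object that holds its "api" and its "payload". send_rows: Moves the arm, as the interface text tells. Its arguments: {"type":"object","properties":{"xyz":{"type":"array"},"rotation":{"type":"array"},"jaw":{"type":"array"},"newtons":{"type":"number"}},"required":["xyz","rotation","jaw"]}

```bash
mkdir -p pics; ls
python3 - <<'E'
from cell import env
import cv2,numpy as np
print(env.get_obs())
for n in("scene","top"):
    c=env.read_camera(n); cv2.imwrite(f"pics/{n}0.png",c["image"]); print(n,c["fx"],c["fy"],c["cx"],c["cy"],np.round(c["R"],4).tolist(),np.round(c["t"],4).tolist())
E
```

```text
pics
{'time_s': 0.0, 'qpos': array([65.38209786, 18.43890672, -4.01416875, 83.17759934,  1.2964083 ,
       78.53939129, -3.26074231]), 'joint_velocities': array([-0.01166287, -0.02568506,  0.00122541, -0.0476612 ,  0.01348108,
       -0.02533551, -0.096065  ]), 'effort': array([-6.98691438e-04, -4.91292787e+01, -4.04252177e-01, -3.12521267e+01,
       -6.40344224e-02,  4.39421413e-02,  1.56615042e-04]), 'tool_pos': array([ 0.27893369, -0.58686984,  0.40363909]), 'tool_rot': array([-1.79889421e+02,  7.63707667e-03,  2.54259645e+01]), 'force': array([ 0.69673607, -0.77318333, -0.42751165]), 'wrist_torque': array([0.03878595, 0.03699093, 0.01122249]), 'grasp_force': 0.0, 'grip_width': 0.08718993396240773}
scene 493.0461672553834 493.0461672553834 261.5503583683796 193.8591931798378 [[0.039, 0.9992, 0.0127], [0.6267, -0.0146, -0.7791], [-0.7783, 0.0383, -0.6268]] [-0.0095, -0.3187, 1.9547]
top 350.3282735212497 350.3282735212497 251.49088517879434 193.68288821875177 [[-0.0207, -0.9998, 0.0018], [-0.9733, 0.0197, -0.2285], [0.2284, -0.0065, -0.9735]] [-0.0046, 0.6141, 0.8269]
```

View pics/scene0.png

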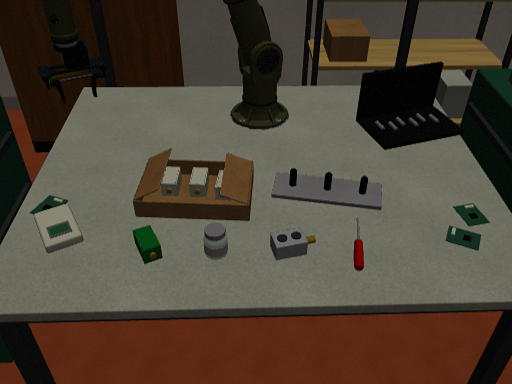

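View pics/top0.png

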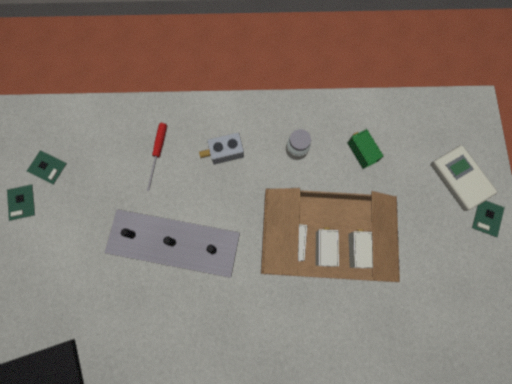

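The scene view shows the carton (rows 150–218, cols 136–254) with three white bowls, the rack (273–382, 172–207) with three black pegs, and the green look-alike at (147,243) outside the carton, which I leave alone. In the top view the carton is at (262–400, 188–280) and the pegs are near (128,233), (169,241) and (211,249). I'll enlarge the carton in both views.

```bash
cat > h.py <<'E'
import cv2,numpy as np
from cell import env
from scipy.spatial.transform import Rotation as Ro
def ray(c,u,v):
    x,y=(u-c["cx"])/c["fx"],(v-c["cy"])/c["fy"]
    if c.get("fish"):
        r=np.hypot(x,y); d=np.array([x/r*np.sin(r),y/r*np.sin(r),np.cos(r)]) if r>0 else np.array([0,0,1.])
    else: d=np.array([x,y,1.])
    d=c["R"].T@d
    return -c["R"].T@c["t"],d/np.linalg.norm(d)
def onz(c,uv,z):
    o,d=ray(c,*uv); return o+d*(z-o[2])/d[2]
def tri(a,ua,b,ub):
    A=np.zeros((3,3));B=np.zeros(3)
    L=[ray(a,*ua),ray(b,*ub)]
    for o,d in L:
        P=np.eye(3)-np.outer(d,d);A+=P;B+=P@o
    X=np.linalg.solve(A,B)
    return X,np.linalg.norm(np.cross(L[0][1],X-L[0][0]))
def cam(n):
    c=dict(env.read_camera(n)); c["R"]=np.array(c["R"]);c["t"]=np.array(c["t"]);c["fish"]=n=="wrist";return c
def proj(c,X):
    p=c["R"]@np.asarray(X)+c["t"]
    if c["fish"]:
        th=np.arctan2(np.hypot(p[0],p[1]),p[2]);q=p[:2]/np.hypot(p[0],p[1])*th
    else:q=p[:2]/p[2]
    return q*[c["fx"],c["fy"]]+[c["cx"],c["cy"]]
E
python3 - <<'E'
from h import *
s=cam("scene");t=cam("top")
a=cv2.resize(s["image"][140:225,130:260],None,fx=6,fy=6,interpolation=cv2.INTER_CUBIC)
b=cv2.resize(t["image"][180:290,255:405],None,fx=5,fy=5,interpolation=cv2.INTER_CUBIC)
a=cv2.convertScaleAbs(a,alpha=1.5);b=cv2.convertScaleAbs(b,alpha=1.5)
cv2.imwrite("pics/a.png",a);cv2.imwrite("pics/b.png",b)
# rack pegs/dark blobs and plate corners in both views
for c,(r0,r1,c0,c1) in((s,(160,215,268,390)),(t,(205,280,100,245))):
    im=c["image"][r0:r1,c0:c1]
    g=im.max(2)
    m=(g<45).astype(np.uint8)
    n,l,st,ce=cv2.connectedComponentsWithStats(m)
    print([(st[i].tolist(),(ce[i]+[c0,r0]).round(1).tolist()) for i in range(1,n) if st[i][4]>20])
    hsv=im.astype(int); m=((hsv[...,0]-hsv[...,1])>4).astype(np.uint8)|(g<45)
    m=cv2.morphologyEx(m.astype(np.uint8),cv2.MORPH_OPEN,np.ones((3,3)))
    cs,_=cv2.findContours(m,0,2);k=max(cs,key=cv2.contourArea)
    print(cv2.contourArea(k),(cv2.boxPoints(cv2.minAreaRect(k))+[c0,r0]).round(1).tolist())
E
```

```text
[([21, 8, 8, 18, 117], [292.7, 177.1]), ([56, 12, 8, 18, 117], [327.5, 180.9]), ([91, 16, 9, 18, 121], [363.0, 184.8]), ([4, 35, 109, 15, 228], [327.6, 202.1])]
100.0 [[358.1, 192.7], [360.9, 175.3], [367.9, 176.5], [365.0, 193.8]]
[([22, 24, 13, 9, 76], [127.9, 233.2]), ([64, 33, 11, 8, 58], [169.5, 241.3]), ([108, 41, 8, 7, 39], [211.6, 249.3])]
5231.5 [[105.6, 252.2], [114.1, 208.6], [238.5, 232.8], [230.0, 276.4]]
```

View pics/a.png

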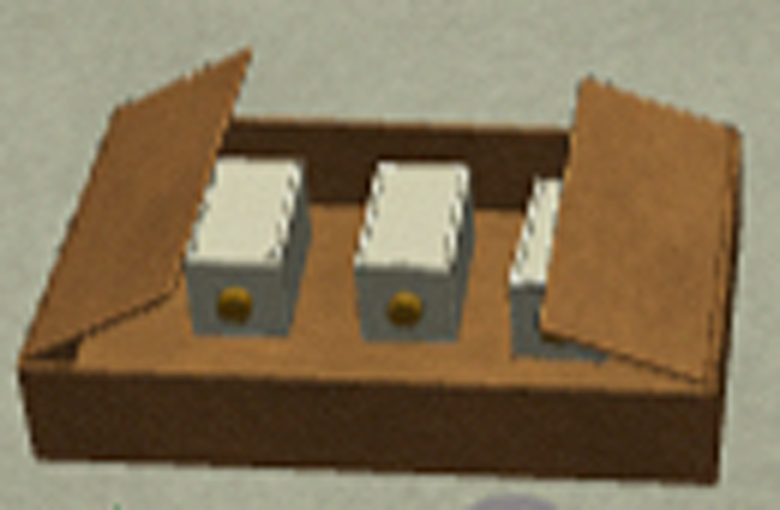

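View pics/b.png

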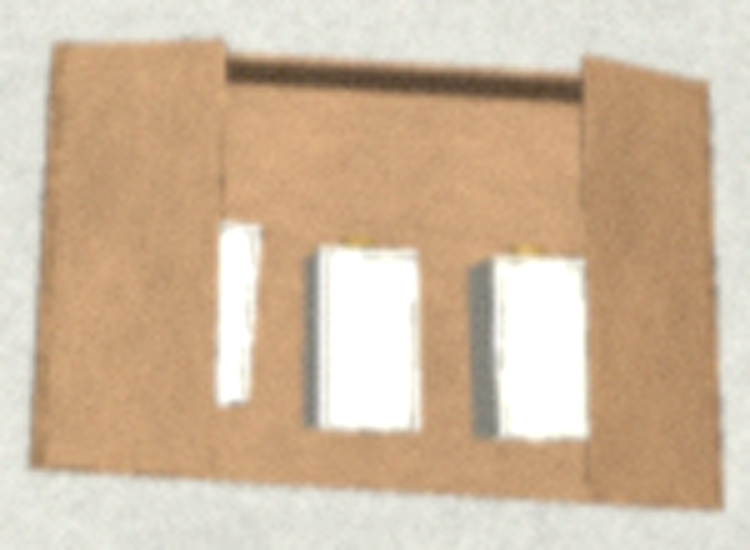

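The scene crop shows both flaps part raised and leaning inwards. The three white bowls have brass bosses facing away from the robot, and the +y bowl is half hidden by the left flap. Three candidates are white and inside the carton: scene (170,182), (199,184) and (220,187). The green one at (147,243) is the excluded look-alike.

Run:
```python
from h import *
s=cam("scene");t=cam("top")
S=lambda p:((p[0]+.5)/6-.5+130,(p[1]+.5)/6-.5+140)
T=lambda p:((p[0]+.5)/5-.5+255,(p[1]+.5)/5-.5+180)
P={"rim+x+y":((718,388),(55,42)),"rim+x-y":((22,360),(708,80)),"rim-x+y":((740,128),(30,468)),"rim-x-y":((112,110),(722,508)),
"L+x":((543,328),(222,40)),"R+x":((178,290),(583,57)),"R-x":((250,50),(587,490)),
"b2 boss+y":((468,268),(317,247)),"b2 boss-y":((357,266),(418,250)),"b2 mouth+y":((468,163),(317,428)),"b2 mouth-y":((376,163),(420,430)),
"b3 boss+y":((280,265),(493,257)),"b3 boss-y":((188,262),(583,260)),"b3 mouth+y":((303,160),(495,438)),
"b1 boss-y":((512,282),(262,225)),"b1 mouth-y":((535,180),(250,405))}
R={}
for k,(a,b) in P.items():
    X,e=tri(s,S(a),t,T(b)); R[k]=X; print(k,X.round(4),"%.4f"%e)
for a,b in zip([(292.7,168.5),(327.5,172.3),(363,176.2)],[(0,0)]*3):pass
# pegs: centroid both views ; tips
sc=[(363,184.8),(327.5,180.9),(292.7,177.1)];tc=[(127.9,233.2),(169.5,241.3),(211.6,249.3)]
for a,b in zip(sc,tc): print("peg",*tri(s,a,t,b), "tip scene@.075",onz(s,(a[0],a[1]-8),.072).round(4))
for q in [[105.6,252.2],[114.1,208.6],[238.5,232.8],[230.0,276.4]]: print("plate",onz(t,q,.015).round(4))
c=env.get_obs();print(c["tool_pos"])
w=cam("wrist");print(w["R"].round(3).tolist(),(-w["R"].T@w["t"]).round(3),w["fx"],w["cx"],w["cy"])
```

```text
rim+x+y [ 0.6308 -0.0528  0.061 ] 0.0014
rim+x-y [ 0.6031 -0.3893  0.0628] 0.0018
rim-x+y [ 0.4148 -0.0354  0.0618] 0.0001
rim-x-y [ 0.3886 -0.3744  0.0603] 0.0000
L+x [ 0.6221 -0.1355  0.0927] 0.0011
R+x [ 0.6063 -0.3094  0.107 ] 0.0024
R-x [ 0.3991 -0.2944  0.1048] 0.0003
b2 boss+y [ 0.5221 -0.181   0.053 ] 0.0043
b2 boss-y [ 0.5195 -0.2351  0.0528] 0.0018
b2 mouth+y [ 0.4313 -0.1803  0.0526] 0.0007
b2 mouth-y [ 0.4294 -0.2306  0.0523] 0.0005
b3 boss+y [ 0.5153 -0.2742  0.0508] 0.0013
b3 boss-y [ 0.5127 -0.3206  0.0514] 0.0007
b3 mouth+y [ 0.4247 -0.269   0.0512] 0.0003
b1 boss-y [ 0.534  -0.156   0.0523] 0.0020
b1 mouth-y [ 0.4435 -0.1461  0.05  ] 0.0010
peg [0.52261852 0.30399478 0.04172901] 0.0004004763502185913 tip scene@.075 [0.5213 0.3003 0.072 ]
peg [0.49963845 0.19620538 0.04133079] 0.00045725597767981487 tip scene@.075 [0.4988 0.1938 0.072 ]
peg [0.47709342 0.08833924 0.0411368 ] 0.0007418491666014486 tip scene@.075 [0.4764 0.0875 0.072 ]
plate [0.4772 0.3683 0.015 ]
plate [0.5933 0.3541 0.015 ]
plate [0.521  0.0192 0.015 ]
plate [0.4087 0.0426 0.015 ]
[ 0.27901086 -0.58700746  0.40438986]
[[0.428, -0.904, -0.0], [-0.873, -0.414, 0.258], [-0.234, -0.11, -0.966]] [ 0.342 -0.558  0.385] 297.3186396354542 253.94771568886694 193.09779431789042
```

Everything triangulates well. The carton centre is about (0.509, -0.213) with yaw -4.6°, and the pegs are near (0.523, 0.304), (0.500, 0.196) and (0.477, 0.088). Next I write a small row planner and go to the left flap.

```bash
cat > plan.py <<'E'
import json
from h import *
def Rd(roll,pitch,yaw): return Ro.from_euler("xyz",[roll,pitch,yaw],degrees=True)
def plan(way,jaw=1,start=None,step=.045,ang=.14,off=.0):
    """way: list of (point,Rot[,step]); point is of the spot `off` ahead of TCP. Prints rows in tool axes."""
    o=env.get_obs()
    p,R=start or (np.array(o["tool_pos"]),Rd(*o["tool_rot"]))
    X=[];W=[]
    for w in way:
        Rt=w[1];pt=np.array(w[0])-off*Rt.as_matrix()[:,2];st=w[2] if len(w)>2 else step
        rv=(R.inv()*Rt).as_rotvec()
        # interpolate spot ahead, not TCP, so turns pivot about it
        a=p+off*R.as_matrix()[:,2];b=np.array(w[0])
        n=max(1,int(np.ceil(max(np.linalg.norm(pt-p)/st,np.linalg.norm(b-a)/st,np.linalg.norm(rv)/ang))))
        for i in range(1,n+1):
            # re-aim from the pose reached by rounded rows
            Rg=R0*Ro.from_rotvec(rv0*i/n) if i>1 else R*Ro.from_rotvec(rv/n)
            if i==1: R0,rv0=R,rv
            g=a+(b-a)*i/n-off*Rg.as_matrix()[:,2]
            x=np.round(R.inv().apply(g-p),3);w_=np.round((R.inv()*Rg).as_rotvec(),3)
            p=p+R.apply(x);R=R*Ro.from_rotvec(w_);X.append((x+0.).tolist());W.append((w_+0.).tolist())
    print(len(X),"rows end",p.round(4),R.as_euler("xyz",degrees=True).round(1))
    for k in range(0,len(X),20):
        print(json.dumps(X[k:k+20]).replace(" ",""));print(json.dumps(W[k:k+20]).replace(" ",""));print([jaw]*len(X[k:k+20]))
    return p,R
E
python3 - <<'E'
from plan import *
D=Rd(180,0,-4.6)
plan([((.40,-.30,.404),D),((.52,-.17,.36),D),((.52,-.17,.252),D)],jaw=0)
E
```

```text
15 rows end [ 0.5203 -0.1703  0.2516] [-180.     0.    -4.6]
[[0.033,-0.03,0.0],[0.031,-0.032,0.0],[0.029,-0.034,0.0],[0.025,-0.036,0.0],[0.023,-0.038,0.0],[0.02,-0.04,0.001],[0.017,-0.041,0.0],[0.022,-0.028,0.009],[0.022,-0.028,0.008],[0.022,-0.028,0.009],[0.022,-0.027,0.009],[0.022,-0.028,0.009],[0.0,0.0,0.036],[0.0,0.0,0.036],[0.0,0.0,0.036]]
[[0.0,0.0,0.075],[0.0,0.0,0.075],[0.0,0.0,0.075],[0.0,0.0,0.075],[0.0,0.0,0.074],[0.0,0.0,0.075],[0.0,0.0,0.075],[0.0,0.0,0.0],[0.0,0.0,0.0],[0.0,0.0,0.0],[0.0,0.0,0.0],[0.0,0.0,0.0],[0.0,0.0,0.0],[0.0,0.0,0.0],[0.0,0.0,0.0]]
[0, 0, 0, 0, 0, 0, 0, 0, 0, 0, 0, 0, 0, 0, 0]
```

Request:
{"api": "send_rows", "payload": {"xyz": [[0.033, -0.03, 0], [0.031, -0.032, 0], [0.029, -0.034, 0], [0.025, -0.036, 0], [0.023, -0.038, 0], [0.02, -0.04, 0.001], [0.017, -0.041, 0], [0.022, -0.028, 0.009], [0.022, -0.028, 0.008], [0.022, -0.028, 0.009], [0.022, -0.027, 0.009], [0.022, -0.028, 0.009], [0, 0, 0.036], [0, 0, 0.036], [0, 0, 0.036]], "rotation": [[0, 0, 0.075], [0, 0, 0.075], [0, 0, 0.075], [0, 0, 0.075], [0, 0, 0.074], [0, 0, 0.075], [0, 0, 0.075], [0, 0, 0], [0, 0, 0], [0, 0, 0], [0, 0, 0], [0, 0, 0], [0, 0, 0], [0, 0, 0], [0, 0, 0]], "jaw": [0, 0, 0, 0, 0, 0, 0, 0, 0, 0, 0, 0, 0, 0, 0]}}

```text
time_s: 1.85
tool_pos: [0.5205, -0.1701, 0.2508]
tool_rot: [180.0, -0.1, -4.6]
force: [-0.1, -0.3, 0.5]
grip_width: 0.0003
grasp_force: 0.0
```

Run:
```python
from plan import *
o=env.get_obs();print(o["qpos"].round(1),o["tool_pos"].round(4),o["tool_rot"].round(1),o["force"].round(1))
s=cam("scene");cv2.imwrite("pics/c.png",cv2.convertScaleAbs(cv2.resize(s["image"][80:225,100:260],None,fx=4,fy=4),alpha=1.4))
D=Rd(180,0,-4.6)
# after contact: y edge path
plan([((.521,-.12,.268),D,.012),((.525,-.06,.30),D,.014),((.527,-.034,.298),D,.01)],jaw=0)
```

```text
[ 35.3  14.9 -22.6 107.2   6.6  59.1 -84.5] [ 0.5205 -0.1701  0.2508] [ 1.8e+02 -1.0e-01 -4.6e+00] [-0.1 -0.3  0.5]
13 rows end [ 0.5267 -0.0339  0.2976] [180.    0.   -4.6]
[[0.0,-0.01,-0.005],[0.0,-0.01,-0.004],[-0.001,-0.01,-0.005],[0.0,-0.01,-0.005],[0.0,-0.01,-0.004],[0.0,-0.012,-0.006],[0.0,-0.012,-0.007],[0.0,-0.012,-0.006],[0.0,-0.012,-0.007],[-0.001,-0.012,-0.006],[0.0,-0.009,0.001],[0.0,-0.008,0.0],[0.0,-0.009,0.001]]
[[-0.001,0.002,0.0],[0.0,0.002,0.0],[-0.001,0.001,0.0],[0.0,0.002,0.0],[-0.001,0.002,0.0],[0.0,0.0,0.0],[0.0,0.0,0.0],[0.0,0.0,0.0],[0.0,0.0,0.0],[0.0,0.0,0.0],[0.0,0.0,0.0],[0.0,0.0,0.0],[0.0,0.0,0.0]]
[0, 0, 0, 0, 0, 0, 0, 0, 0, 0, 0, 0, 0]
```

View pics/c.png

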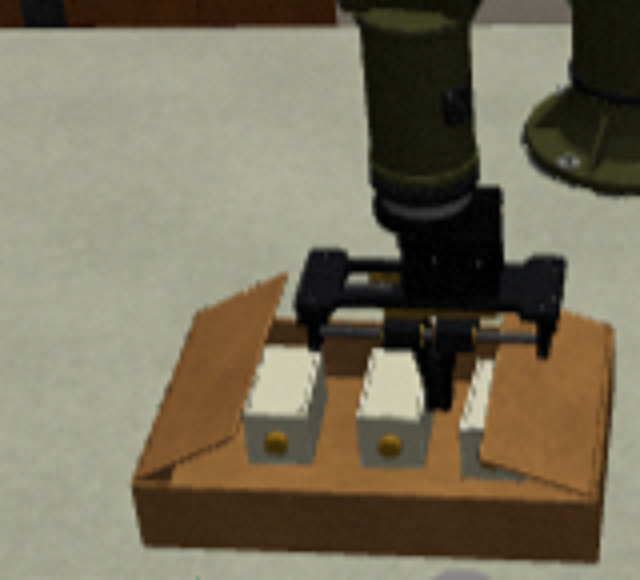

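The picture shows the closed fingers at crop (440,400), between the middle bowl and the left flap's free edge, clear of both. I push outwards and up.

Request:
{"api": "send_rows", "payload": {"xyz": [[0, -0.01, -0.004], [0, -0.01, -0.005], [0, -0.01, -0.004], [0, -0.01, -0.005], [0, -0.01, -0.005], [0, -0.012, -0.006], [0, -0.012, -0.006], [0, -0.012, -0.006], [0, -0.012, -0.006], [0, -0.012, -0.006], [0, -0.009, 0], [0, -0.009, 0], [0, -0.008, 0], [0, 0, 0]], "rotation": [[0, 0, 0], [0, 0, 0], [0, 0, 0], [0, 0, 0], [0, 0, 0], [0, 0, 0], [0, 0, 0], [0, 0, 0], [0, 0, 0], [0, 0, 0], [0, 0, 0], [0, 0, 0], [0, 0, 0], [0, 0, 0]], "jaw": [0, 0, 0, 0, 0, 0, 0, 0, 0, 0, 0, 0, 0, 0]}}

```text
time_s: 3.3
tool_pos: [0.5311, -0.0331, 0.3041]
tool_rot: [-179.9, 0.1, -4.5]
force: [-0.1, 0.6, 0.2]
grip_width: 0.0006
grasp_force: 0.0
```

Run:
```python
from plan import *
o=env.get_obs();print(o["qpos"].round(1),o["tool_pos"].round(4),o["force"].round(1))
s=cam("scene");cv2.imwrite("pics/d.png",cv2.convertScaleAbs(cv2.resize(s["image"][80:225,100:280],None,fx=4,fy=4),alpha=1.4))
D=Rd(180,0,-4.6)
# right flap: edge ~ y -.302 ; start tip z .075 -> push to -y
plan([((.52,-.08,.33),D),((.51,-.262,.33),D),((.51,-.262,.262),D)],jaw=0)
print("--push");plan([((.506,-.315,.285),D,.012),((.503,-.365,.302),D,.014),((.501,-.396,.298),D,.01),((.501,-.396,.298),D)],jaw=0,start=(np.array([.51,-.262,.262]),D))
```

```text
[ 26.6  10.3 -28.3 106.2   5.3  64.9 -98. ] [ 0.5311 -0.0331  0.3041] [-0.1  0.6  0.2]
9 rows end [ 0.5099 -0.2621  0.2621] [-180.     0.    -4.6]
[[-0.004,0.023,-0.013],[-0.003,0.024,-0.013],[0.001,0.036,0.0],[0.001,0.037,0.0],[0.0,0.036,0.0],[0.001,0.037,0.0],[0.001,0.036,0.0],[0.0,0.0,0.034],[0.0,0.0,0.034]]
[[0.0,0.001,0.001],[0.0,0.0,0.0],[0.0,0.0,0.0],[0.0,0.0,0.0],[0.0,0.0,0.0],[0.0,0.0,0.0],[0.0,0.0,0.0],[0.0,0.0,0.0],[0.0,0.0,0.0]]
[0, 0, 0, 0, 0, 0, 0, 0, 0]
--push
14 rows end [ 0.5012 -0.3957  0.298 ] [180.    0.   -4.6]
[[0.0,0.011,-0.005],[0.0,0.01,-0.004],[0.0,0.011,-0.005],[0.0,0.011,-0.004],[0.0,0.01,-0.005],[0.0,0.013,-0.004],[0.001,0.012,-0.004],[0.0,0.013,-0.005],[0.0,0.012,-0.004],[0.0,0.008,0.001],[0.0,0.008,0.001],[0.001,0.007,0.001],[0.0,0.008,0.001],[0.0,0.0,0.0]]
[[0.0,0.0,0.0],[0.0,0.0,0.0],[0.0,0.0,0.0],[0.0,0.0,0.0],[0.0,0.0,0.0],[0.0,0.0,0.0],[0.0,0.0,0.0],[0.0,0.0,0.0],[0.0,0.0,0.0],[0.0,0.0,0.0],[0.0,0.0,0.0],[0.0,0.0,0.0],[0.0,0.0,0.0],[0.0,0.0,0.0]]
[0, 0, 0, 0, 0, 0, 0, 0, 0, 0, 0, 0, 0, 0]
```

View pics/d.png

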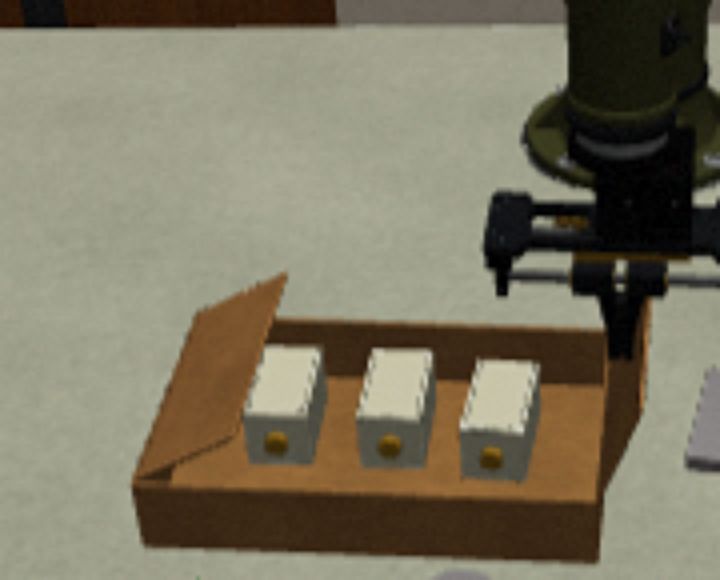

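The left flap now leans outwards (crop 600–648, rows 300–495) and all three bowls are in view. Now the right flap.

Request:
{"api": "send_rows", "payload": {"xyz": [[-0.004, 0.023, -0.013], [-0.003, 0.024, -0.013], [0.001, 0.036, 0], [0.001, 0.037, 0], [0, 0.036, 0], [0.001, 0.037, 0], [0.001, 0.036, 0], [0, 0, 0.034], [0, 0, 0.034], [0, 0, 0]], "rotation": [[0, 0, 0], [0, 0, 0], [0, 0, 0], [0, 0, 0], [0, 0, 0], [0, 0, 0], [0, 0, 0], [0, 0, 0], [0, 0, 0], [0, 0, 0]], "jaw": [0, 0, 0, 0, 0, 0, 0, 0, 0, 0]}}

```text
time_s: 4.35
tool_pos: [0.5073, -0.2628, 0.2576]
tool_rot: [-179.8, 0.5, -4.7]
force: [-0.5, 0.2, -0.9]
grip_width: 0.0003
grasp_force: 0.0
```

Request:
{"api": "send_rows", "payload": {"xyz": [[0, 0.011, -0.005], [0, 0.01, -0.004], [0, 0.011, -0.005], [0, 0.011, -0.004], [0, 0.01, -0.005], [0, 0.013, -0.004], [0.001, 0.012, -0.004], [0, 0.013, -0.005], [0, 0.012, -0.004], [0, 0.008, 0.001], [0, 0.008, 0.001], [0, 0.007, 0.001], [0, 0.008, 0.001], [0, 0, 0]], "rotation": [[0, 0, 0], [0, 0, 0], [0, 0, 0], [0, 0, 0], [0, 0, 0], [0, 0, 0], [0, 0, 0], [0, 0, 0], [0, 0, 0], [0, 0, 0], [0, 0, 0], [0, 0, 0], [0, 0, 0], [0, 0, 0]], "jaw": [0, 0, 0, 0, 0, 0, 0, 0, 0, 0, 0, 0, 0, 0]}}

```text
time_s: 5.75
tool_pos: [0.4995, -0.3978, 0.298]
tool_rot: [180.0, 0.1, -4.7]
force: [-0.1, 0.3, -0.6]
grip_width: 0.0003
grasp_force: 0.0
```

Request:
{"api": "send_rows", "payload": {"xyz": [[0, -0.02, -0.03], [-0.02, -0.02, -0.03], [-0.04, 0, -0.03], [-0.04, 0, -0.02], [-0.04, 0, -0.02], [0, 0, 0]], "rotation": [[0, 0, 0], [0, 0, 0], [0, 0, 0], [0, 0, 0], [0, 0, 0], [0, 0, 0]], "jaw": [0, 0.5, 1, 1, 1, 1]}}

```text
time_s: 6.35
tool_pos: [0.3599, -0.3465, 0.4325]
tool_rot: [179.7, -0.1, -4.9]
force: [1.2, 0.0, 0.4]
grip_width: 0.0326
grasp_force: 0.0
```

```bash
cat > look.py <<'E'
from h import *
def white(c,box,th=110,sat=45):
    r0,r1,c0,c1=box;im=c["image"][r0:r1,c0:c1].astype(int)
    m=((im.min(2)>th)&(im.max(2)-im.min(2)<sat)).astype(np.uint8)
    cs,_=cv2.findContours(m,0,1);out=[]
    for k in cs:
        if cv2.contourArea(k)>60:
            (x,y),_,_=rr=cv2.minAreaRect(k);out.append((cv2.contourArea(k),(cv2.boxPoints(rr)+[c0,r0]).round(1)))
    return out
E
python3 - <<'E'
from look import *
o=env.get_obs();print(o["qpos"].round(2).tolist(),o["tool_pos"].round(4),o["tool_rot"].round(1))
s=cam("scene");t=cam("top")
b=cv2.resize(t["image"][170:300,245:415],None,fx=4,fy=4,interpolation=cv2.INTER_CUBIC)
a=cv2.resize(s["image"][140:230,125:265],None,fx=4,fy=4,interpolation=cv2.INTER_CUBIC)
im=np.zeros((b.shape[0]*1+0,b.shape[1],3),np.uint8);im[:]=b
cv2.imwrite("pics/e.png",np.hstack([cv2.resize(a,(400,257)),cv2.resize(b,(400,306))[:257]]))
for r in white(t,(200,275,280,390),150): print("top",r[0],[onz(t,p,.0535).round(4).tolist() for p in r[1]])
for r in white(s,(150,215,150,240),150): print("scene",r[0],r[1].tolist(),[onz(s,p,.0535).round(4).tolist() for p in r[1]])
E
```

```text
[53.94, -0.26, -13.05, 101.31, 0.14, 78.66, -54.06] [ 0.3599 -0.3465  0.4325] [ 1.797e+02 -1.000e-01 -4.900e+00]
top 606.5 [[0.5124, -0.2766, 0.0535], [0.5114, -0.3251, 0.0535], [0.4241, -0.3164, 0.0535], [0.4251, -0.269, 0.0535]]
top 627.0 [[0.5193, -0.1877, 0.0535], [0.5183, -0.2362, 0.0535], [0.4308, -0.2294, 0.0535], [0.4318, -0.182, 0.0535]]
top 620.5 [[0.4485, -0.0967, 0.0535], [0.5392, -0.1083, 0.0535], [0.5341, -0.1568, 0.0535], [0.4436, -0.1441, 0.0535]]
```

View pics/e.png

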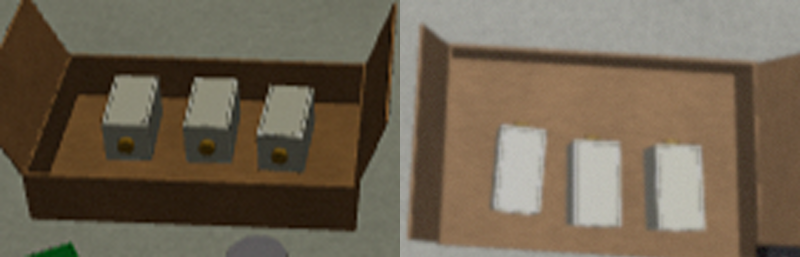

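The right picture half (top) and left half (scene) show both flaps leaning outwards and three white bowls lying free, bosses away from the robot. Top-crop centres are about (520,170), (595,183) and (675,187). Before the flip I fit the arm's kinematics from the states seen so far, to check reach.

```bash
cat > kin.py <<'E'
import numpy as np, itertools
from scipy.spatial.transform import Rotation as Ro
from scipy.optimize import least_squares
D=[([65.382,18.439,-4.014,83.178,1.296,78.539,-3.261],[.27893,-.58687,.40364],[-179.889,.0076,25.426]),
([35.3,14.9,-22.6,107.2,6.6,59.1,-84.5],[.5205,-.1701,.2508],[180,-.1,-4.6]),
([26.6,10.3,-28.3,106.2,5.3,64.9,-98],[.5311,-.0331,.3041],[-179.9,.1,-4.5]),
([53.94,-.26,-13.05,101.31,.14,78.66,-54.06],[.3599,-.3465,.4325],[179.7,-.1,-4.9])]
def fk(q,p,s):
    h,L1,e1,L2,e2,L3,w,c0,c7=p
    z=lambda a:Ro.from_euler("z",a,degrees=True);y=lambda a:Ro.from_euler("y",a,degrees=True)
    R=z(s[0]*q[0]+c0*57.3);t=np.array([0,0,h])
    R=R*y(q[1])*z(s[1]*q[2]);t=t+R.apply([e1,0,L1])
    R=R*y(q[3]);t=t+R.apply([e2,0,0])
    R=R*z(s[2]*q[4]);t=t+R.apply([0,0,L2])
    R=R*y(q[5]);t=t+R.apply([w,0,L3])
    R=R*z(s[3]*q[6]+c7*57.3);return t,R
def res(p,s):
    r=[]
    for q,x,e in D:
        t,R=fk(q,p,s);r+=list((t-x)*1)+list((R.inv()*Ro.from_euler("xyz",e,degrees=True)).as_rotvec()*.3)
    return np.array(r+list(np.array([p[2],p[4],p[6]])*1e-2))
def fit():
    best=None
    for s in itertools.product([1,-1],repeat=4):
        for c7 in(0,1.57,3.14,-1.57):
            f=least_squares(res,[.35,.4,0,.4,0,.1,0,0,c7],args=(s,))
            if best is None or f.cost<best[0]: best=(f.cost,s,f.x)
    return best
if __name__=="__main__":
    b=fit();print(b[0],b[1],b[2].round(4).tolist());print(res(b[2],b[1]).round(4).tolist())
E
python3 kin.py
```

```text
5.340357648957877e-06 (-1, -1, -1, -1) [1.1163, 0.495, -0.0022, 0.5211, 0.0092, 1.0696, 0.0109, -0.0436, 1.5278]
[-0.002, -0.001, -0.0001, 0.0, -0.0, -0.0002, 0.0011, 0.0002, -0.0001, 0.0, 0.0002, 0.0004, -0.0011, 0.001, -0.0001, 0.0002, -0.0, 0.0002, 0.0009, 0.0009, 0.0003, 0.0002, 0.0, -0.0003, -0.0, 0.0001, 0.0001]
```

Run:
```python
from plan import *
D=lambda yaw,b:Rd(180,0,yaw)*Ro.from_euler("y",b,degrees=True)
plan([((.506,-.1285,.20),D(-7.6,-25))],jaw=.8,off=.164)
```

```text
7 rows end [ 0.5746 -0.1379  0.3487] [-180.    25.    -7.6]
[[0.028,-0.032,0.01],[0.028,-0.033,0.008],[0.029,-0.032,0.008],[0.029,-0.033,0.006],[0.028,-0.032,0.006],[0.029,-0.033,0.004],[0.029,-0.033,0.003]]
[[0.002,-0.063,0.007],[0.002,-0.062,0.007],[0.002,-0.063,0.008],[0.001,-0.062,0.007],[0.002,-0.063,0.007],[0.002,-0.063,0.007],[0.002,-0.062,0.007]]
[0.8, 0.8, 0.8, 0.8, 0.8, 0.8, 0.8]
```

Request:
{"api": "send_rows", "payload": {"xyz": [[0.028, -0.032, 0.01], [0.028, -0.033, 0.008], [0.029, -0.032, 0.008], [0.029, -0.033, 0.006], [0.028, -0.032, 0.006], [0.029, -0.033, 0.004], [0.029, -0.033, 0.003], [0, 0, 0], [0, 0, 0]], "rotation": [[0.002, -0.063, 0.007], [0.002, -0.062, 0.007], [0.002, -0.063, 0.008], [0.001, -0.062, 0.007], [0.002, -0.063, 0.007], [0.002, -0.063, 0.007], [0.002, -0.062, 0.007], [0, 0, 0], [0, 0, 0]], "jaw": [0.8, 0.8, 0.8, 0.8, 0.8, 0.8, 0.8, 0.8, 0.8]}}

```text
time_s: 7.35
tool_pos: [0.5758, -0.1355, 0.345]
tool_rot: [-179.7, 25.3, -7.2]
force: [-0.4, -1.3, 1.1]
grip_width: 0.0697
grasp_force: 0.0
```

```bash
cat > ik.py <<'E'
import kin,sys
from kin import *
from h import env
o=env.get_obs();print(o["qpos"].round(2).tolist(),o["tool_pos"].round(4).tolist(),o["tool_rot"].round(2).tolist(),o["grip_width"])
kin.D.append((o["qpos"],o["tool_pos"],o["tool_rot"]))
c,s,p=fit();print(c,s,p.round(4).tolist())
lo=np.array([-163.93,-17.29,-79.2,3.27,-89.18,5.43,-154.24]);hi=np.array([163.93,119.83,71.16,140.29,269.18,117.66,154.24])
def ik(x,R,q0):
    f=lambda q:np.r_[np.subtract(fk(q,p,s)[0],x),(fk(q,p,s)[1].inv()*R).as_rotvec()*.3,(q-q0)*1e-6]
    r=least_squares(f,np.clip(q0,lo+.1,hi-.1),bounds=(lo,hi));return r.x,np.linalg.norm(r.fun[:6])
def D(yaw,b): return Ro.from_euler("xyz",[180,0,yaw],degrees=True)*Ro.from_euler("y",b,degrees=True)
if __name__=="__main__":
  for al in(25,35,45,55):
   for g,yw in(((.523,.304),(-12,10,30,45)),((.477,.088),(-12,10,30))):
    for y in yw:
      q=np.array(o["qpos"]);T=[]
      for b in np.arange(-al,90-al+.1,10):
        k=(b+al)/90;R=D(-7.6+(y+7.6)*k,b);gp=np.array([.506+(g[0]-.506)*k,-.128+(g[1]+.128)*k,.22-.03*k]);q,e=ik(gp-.164*R.as_matrix()[:,2],R,q);T.append(e)
      gp[2]=.075;q,e=ik(gp-.164*R.as_matrix()[:,2],R,q)
      print(al,g,y,"maxerr %.4f end %.4f"%(max(T),e),q.round(0).tolist())
E
python3 ik.py
```

```text
[29.68, 25.55, -25.83, 84.74, 9.14, 97.52, -94.42] [0.5758, -0.1355, 0.345] [-179.73, 25.3, -7.16] 0.06970385114381107
3.432498812449682e-05 (-1, -1, -1, -1) [0.2571, 0.4771, -0.0018, 0.5143, 0.0125, 0.1923, 0.0, -0.0453, 1.5268]
25 (0.523, 0.304) -12 maxerr 0.1477 end 0.1909 [38.0, -17.0, -79.0, 135.0, 21.0, 13.0, -154.0]
25 (0.523, 0.304) 10 maxerr 0.0850 end 0.1343 [39.0, -17.0, -79.0, 138.0, 32.0, 5.0, -154.0]
25 (0.523, 0.304) 30 maxerr 0.0685 end 0.1321 [30.0, -8.0, -61.0, 139.0, -89.0, 5.0, -7.0]
25 (0.523, 0.304) 45 maxerr 0.0467 end 0.1137 [-86.0, -6.0, 71.0, 140.0, -89.0, 25.0, 25.0]
25 (0.477, 0.088) -12 maxerr 0.1291 end 0.1586 [55.0, -17.0, -79.0, 140.0, 29.0, 8.0, -154.0]
25 (0.477, 0.088) 10 maxerr 0.1256 end 0.1698 [57.0, -11.0, -71.0, 140.0, -89.0, 5.0, -11.0]
25 (0.477, 0.088) 30 maxerr 0.0844 end 0.0991 [93.0, 61.0, -75.0, 140.0, -79.0, 5.0, 64.0]
35 (0.523, 0.304) -12 maxerr 0.0989 end 0.1457 [38.0, -17.0, -79.0, 133.0, 19.0, 18.0, -154.0]
35 (0.523, 0.304) 10 maxerr 0.0328 end 0.0828 [39.0, -17.0, -79.0, 138.0, 32.0, 5.0, -154.0]
35 (0.523, 0.304) 30 maxerr 0.013
[... 1017 characters left out ...]
d 0.0467 [-67.0, -9.0, 71.0, 140.0, -61.0, 21.0, 1.0]
55 (0.523, 0.304) -12 maxerr 0.0384 end 0.0000 [-109.0, 28.0, 69.0, 120.0, 6.0, 29.0, -154.0]
55 (0.523, 0.304) 10 maxerr 0.0384 end 0.0000 [-80.0, 9.0, 39.0, 127.0, 36.0, 19.0, -154.0]
55 (0.523, 0.304) 30 maxerr 0.0384 end 0.0000 [-29.0, 5.0, -4.0, 129.0, 2.0, 11.0, -95.0]
55 (0.523, 0.304) 45 maxerr 0.0384 end 0.0000 [-19.0, 6.0, -6.0, 128.0, -42.0, 18.0, -33.0]
55 (0.477, 0.088) -12 maxerr 0.0384 end 0.0001 [31.0, -12.0, -55.0, 140.0, 30.0, 20.0, -154.0]
55 (0.477, 0.088) 10 maxerr 0.0384 end 0.0204 [-11.0, -9.0, -3.0, 140.0, 0.0, 15.0, -93.0]
55 (0.477, 0.088) 30 maxerr 0.0384 end 0.0048 [-68.0, -17.0, 64.0, 140.0, -6.0, 17.0, -56.0]
```

```bash
cat > srch.py <<'E'
import warnings;warnings.filterwarnings("ignore")
from ik import *
q0=np.array(o["qpos"])
def run(al,g,psi,zoff=0,n=26):
    """path: grasp lift -> mid -> final; rotate evenly; returns worst err and last q"""
    q=q0;T=[];M=[]
    for k in np.linspace(0,1,n):
        R=D(-7.6+(psi+7.6)*k,-al+90*k)
        gp=np.array([.506+(g[0]-.506)*k,-.128+(g[1]+.128)*k,.24])
        q,e=ik(gp-.164*R.as_matrix()[:,2],R,q);T.append(e);M.append(np.min(np.r_[q-lo,hi-q]))
    for z in(.18,.13,.08):
        gp[2]=z;q,e=ik(gp-.164*R.as_matrix()[:,2],R,q);T.append(e);M.append(np.min(np.r_[q-lo,hi-q]))
    return max(T),min(M),q
if __name__=="__main__":
  for al in(25,40):
    for g in((.477,.088),(.523,.304)):
      for psi in(-150,-120,-90,-60,60,90,120):
        e,m,q=run(al,g,psi,n=14);print(al,g,psi,"err %.4f margin %.1f"%(e,m),q.round(0).tolist(),flush=True)
E
timeout 500 python3 srch.py
```

```text
[29.68, 25.55, -25.83, 84.74, 9.14, 97.52, -94.42] [0.5758, -0.1355, 0.345] [-179.73, 25.3, -7.16] 0.06970385114381107
3.432498812449682e-05 (-1, -1, -1, -1) [0.2571, 0.4771, -0.0018, 0.5143, 0.0125, 0.1923, 0.0, -0.0453, 1.5268]
25 (0.477, 0.088) -150 err 0.5534 margin 0.0 [89.0, -17.0, -79.0, 132.0, -32.0, 41.0, -154.0]
25 (0.477, 0.088) -120 err 0.4691 margin 0.0 [77.0, -17.0, -79.0, 125.0, -9.0, 49.0, -154.0]
25 (0.477, 0.088) -90 err 0.3716 margin 0.0 [65.0, -17.0, -79.0, 127.0, 1.0, 43.0, -154.0]
25 (0.477, 0.088) -60 err 0.2718 margin 0.0 [57.0, -17.0, -79.0, 133.0, 8.0, 31.0, -154.0]
25 (0.477, 0.088) 60 err 0.0000 margin 0.2 [29.0, 21.0, -0.0, 135.0, -78.0, 68.0, 61.0]
25 (0.477, 0.088) 90 err 0.0000 margin 6.7 [31.0, 32.0, -8.0, 114.0, -52.0, 80.0, 55.0]
25 (0.477, 0.088) 120 err 0.0000 margin 10.9 [30.0, 44.0, -21.0, 94.0, -29.0, 93.0, 50.0]
25 (0.523, 0.304) -150 err 0.6499 margin 0.0 [62.0, -17.0, -79.0, 140.0, -80.0, 14.0, -154.0]
25 (0.523, 0.304) -120 err 0.5782 margin 0.0 [64.0, -17.0, -79.0, 123.0, -21.0, 45.0, -154.0]
25 (0.523, 0.304) -90 err 0.4793 margin 0.0 [53
[... 974 characters left out ...]
r 0.0000 margin 1.9 [28.0, 34.0, -22.0, 99.0, -25.0, 84.0, 47.0]
40 (0.523, 0.304) -150 err 0.3920 margin 0.0 [-64.0, 76.0, 71.0, 66.0, -5.0, 118.0, -154.0]
40 (0.523, 0.304) -120 err 0.3115 margin 0.0 [-70.0, 75.0, 71.0, 61.0, -7.0, 118.0, -154.0]
40 (0.523, 0.304) -90 err 0.4166 margin 0.0 [55.0, -17.0, -79.0, 122.0, -17.0, 43.0, -154.0]
40 (0.523, 0.304) -60 err 0.3047 margin 0.0 [46.0, -17.0, -79.0, 122.0, -3.0, 40.0, -154.0]
40 (0.523, 0.304) 60 err 0.0000 margin 1.9 [13.0, 12.0, -27.0, 132.0, -87.0, 31.0, 35.0]
40 (0.523, 0.304) 90 err 0.0000 margin 1.9 [20.0, 26.0, -30.0, 114.0, -51.0, 51.0, 29.0]
40 (0.523, 0.304) 120 err 0.0000 margin 1.9 [17.0, 40.0, -34.0, 94.0, -27.0, 71.0, 30.0]
```

```bash
cat > srch2.py <<'E'
import warnings;warnings.filterwarnings("ignore")
from ik import *
def run(al,g,psi,mir,zf=.085,n=14):
    q=np.array(o["qpos"]);T=[];M=[]
    if mir:q[6]+=180
    P=[]
    for z in(.033,.12,.24):P.append((0,z,(.515,-.13)))
    for k in np.linspace(0,1,n)[1:]:P.append((k,.26,None))
    for z in(.2,.14,zf):P.append((1,z,g))
    for k,z,xy in P:
        y=-7.6+(psi+7.6)*k
        R=D(y,-al+90*k)
        if mir:R=R*Ro.from_euler("z",180,degrees=True)
        if xy is None:xy=(.515+(g[0]-.515)*k,-.13+(g[1]+.13)*k)
        gp=np.array([*xy,z]);q,e=ik(gp-.164*R.as_matrix()[:,2],R,q);T.append(e);M.append(np.min(np.r_[q-lo,hi-q]))
    return np.array(T),np.array(M),q
if __name__=="__main__":
  for al in(25,35):
    for mir,g,ps in((1,(.477,.088),(-60,-90,-120,-150)),(1,(.523,.304),(-90,-120,-150)),(0,(.477,.088),(160,190))):
      for psi in ps:
        e,m,q=run(al,g,psi,mir);print(al,mir,g,psi,"err %.4f grasp %.4f margin %.1f end %.1f"%(max(e),e[0],min(m),m[-1]),q.round(0).tolist(),flush=True)
E
timeout 560 python3 srch2.py
```

```text
[29.68, 25.55, -25.83, 84.74, 9.14, 97.52, -94.42] [0.5758, -0.1355, 0.345] [-179.73, 25.3, -7.16] 0.06970385114381107
3.432498812449682e-05 (-1, -1, -1, -1) [0.2571, 0.4771, -0.0018, 0.5143, 0.0125, 0.1923, 0.0, -0.0453, 1.5268]
25 1 (0.477, 0.088) -60 err 0.0000 grasp 0.0000 margin 0.6 end 20.3 [-26.0, 32.0, -29.0, 120.0, 70.0, 90.0, -67.0]
25 1 (0.477, 0.088) -90 err 0.0000 grasp 0.0000 margin 4.2 end 14.0 [-23.0, 42.0, -26.0, 100.0, 54.0, 104.0, -71.0]
25 1 (0.477, 0.088) -120 err 0.0000 grasp 0.0000 margin 0.0 end 12.5 [-46.0, 50.0, 20.0, 82.0, 20.0, 105.0, -60.0]
25 1 (0.477, 0.088) -150 err 0.0591 grasp 0.0000 margin 0.0 end 0.0 [-40.0, 58.0, 31.0, 71.0, -2.0, 118.0, -65.0]
25 1 (0.523, 0.304) -90 err 0.0000 grasp 0.0000 margin 0.0 end 9.7 [-59.0, 56.0, 10.0, 68.0, 32.0, 108.0, -54.0]
25 1 (0.523, 0.304) -120 err 0.0735 grasp 0.0000 margin 0.0 end 0.0 [-60.0, 68.0, 38.0, 54.0, 0.0, 118.0, -54.0]
25 1 (0.523, 0.304) -150 err 0.1270 grasp 0.0000 margin 0.0 end 0.0 [-33.0, 61.0, -0.0, 55.0, -0.0, 118.0, -93.0]
25 0 (0.477, 0.088) 160 err 0.0311 grasp 0.0000 margin 0.0 end 4.4 [27
[... 476 characters left out ...]
, 30.0, 103.0, -72.0]
35 1 (0.477, 0.088) -150 err 0.0281 grasp 0.0000 margin 0.0 end 8.4 [-37.0, 49.0, 25.0, 77.0, -1.0, 109.0, -70.0]
35 1 (0.523, 0.304) -90 err 0.0000 grasp 0.0000 margin 0.0 end 12.7 [-46.0, 50.0, -8.0, 72.0, 38.0, 105.0, -60.0]
35 1 (0.523, 0.304) -120 err 0.0460 grasp 0.0000 margin 0.0 end 1.5 [-59.0, 63.0, 34.0, 56.0, -2.0, 116.0, -57.0]
35 1 (0.523, 0.304) -150 err 0.0870 grasp 0.0000 margin 0.0 end 0.0 [-33.0, 59.0, -0.0, 54.0, -0.0, 118.0, -93.0]
35 0 (0.477, 0.088) 160 err 0.0058 grasp 0.0000 margin 0.0 end 11.9 [27.0, 55.0, -46.0, 80.0, 6.0, 106.0, 49.0]
35 0 (0.477, 0.088) 190 err 0.0454 grasp 0.0000 margin 0.0 end 5.6 [-12.0, 48.0, -1.0, 75.0, 0.0, 112.0, 87.0]
```

The IK check shows the direct forward flip is out of reach. A grasp tilted 35° with the tool frame turned half round can place bowls from the rack's left side, pegs 3, 2, 1 in that order. The gripper body is 190 mm wide, so I take the middle bowl first and then move each outer bowl to the middle.

```bash
cat >> plan.py <<'E'
def M(psi,al,k=0):
    """mirrored grasp frame: bowl boss-axis heading psi (deg), tilt al, flipped by k*90 deg"""
    return Rd(180,0,psi)*Ro.from_euler("y",-al+90*k,degrees=True)*Ro.from_euler("z",180,degrees=True)
E
python3 - <<'E'
from plan import *
D=lambda yaw,b:Rd(180,0,yaw)*Ro.from_euler("y",b,degrees=True)
plan([((.50,-.17,.24),D(80,0)),((.50,-.211,.20),M(-4.1,35)),((.50,-.211,.12),M(-4.1,35))],jaw=.8,off=.164)
E
```

```text
27 rows end [ 0.5938 -0.2182  0.2548] [-180.   -35.   175.9]
[[-0.007,-0.001,-0.003],[-0.007,0.0,-0.003],[-0.007,-0.001,-0.003],[-0.008,-0.001,-0.003],[-0.008,-0.002,-0.003],[-0.008,-0.001,-0.003],[-0.008,-0.002,-0.003],[-0.009,-0.003,-0.003],[-0.008,-0.002,-0.003],[-0.009,-0.004,-0.004],[-0.009,-0.003,-0.003],[-0.009,-0.004,-0.003],[-0.008,0.007,0.003],[-0.009,0.007,0.003],[-0.009,0.007,0.003],[-0.009,0.007,0.003],[-0.009,0.006,0.003],[-0.008,0.006,0.003],[-0.009,0.005,0.003],[-0.009,0.005,0.002]]
[[-0.028,0.029,-0.125],[-0.029,0.029,-0.124],[-0.028,0.029,-0.125],[-0.028,0.029,-0.124],[-0.028,0.029,-0.125],[-0.029,0.029,-0.125],[-0.028,0.03,-0.124],[-0.028,0.029,-0.125],[-0.028,0.029,-0.125],[-0.029,0.029,-0.124],[-0.028,0.029,-0.125],[-0.028,0.029,-0.124],[0.039,0.035,-0.124],[0.039,0.036,-0.125],[0.04,0.035,-0.124],[0.039,0.035,-0.124],[0.039,0.036,-0.125],[0.039,0.035,-0.124],[0.039,0.035,-0.124],[0.04,0.036,-0.125]]
[0.8, 0.8, 0.8, 0.8, 0.8, 0.8, 0.8, 0.8, 0.8, 0.8, 0.8, 0.8, 0.8, 0.8, 0.8, 0.8, 0.8, 0.8, 0.8, 0.8]
[[-0.008,0.005,0.003],[-0.009,0.004,0.002],[-0.008,0.005,0.003],[-0.008,0.004,0.002],[-0.007,0.003,0.003],[-0.023,0.0,0.033],[-0.023,0.0,0.032]]
[[0.039,0.035,-0.124],[0.039,0.035,-0.124],[0.039,0.036,-0.125],[0.039,0.035,-0.124],[0.04,0.035,-0.124],[0.0,0.0,0.0],[0.0,0.0,0.0]]
[0.8, 0.8, 0.8, 0.8, 0.8, 0.8, 0.8]
```

Request:
{"api": "send_rows", "payload": {"xyz": [[-0.007, -0.001, -0.003], [-0.007, 0, -0.003], [-0.007, -0.001, -0.003], [-0.008, -0.001, -0.003], [-0.008, -0.002, -0.003], [-0.008, -0.001, -0.003], [-0.008, -0.002, -0.003], [-0.009, -0.003, -0.003], [-0.008, -0.002, -0.003], [-0.009, -0.004, -0.004], [-0.009, -0.003, -0.003], [-0.009, -0.004, -0.003], [-0.008, 0.007, 0.003], [-0.009, 0.007, 0.003], [-0.009, 0.007, 0.003], [-0.009, 0.007, 0.003], [-0.009, 0.006, 0.003], [-0.008, 0.006, 0.003], [-0.009, 0.005, 0.003], [-0.009, 0.005, 0.002]], "rotation": [[-0.028, 0.029, -0.125], [-0.029, 0.029, -0.124], [-0.028, 0.029, -0.125], [-0.028, 0.029, -0.124], [-0.028, 0.029, -0.125], [-0.029, 0.029, -0.125], [-0.028, 0.03, -0.124], [-0.028, 0.029, -0.125], [-0.028, 0.029, -0.125], [-0.029, 0.029, -0.124], [-0.028, 0.029, -0.125], [-0.028, 0.029, -0.124], [0.039, 0.035, -0.124], [0.039, 0.036, -0.125], [0.04, 0.035, -0.124], [0.039, 0.035, -0.124], [0.039, 0.036, -0.125], [0.039, 0.035, -0.124], [0.039, 0.035, -0.124], [0.04, 0.036, -0.125]], "jaw": [0.8, 0.8, 0.8, 0.8, 0.8, 0.8, 0.8, 0.8, 0.8, 0.8, 0.8, 0.8, 0.8, 0.8, 0.8, 0.8, 0.8, 0.8, 0.8, 0.8]}}

```text
time_s: 9.35
tool_pos: [0.5574, -0.2247, 0.3693]
tool_rot: [-172.0, -21.7, 136.1]
force: [-0.2, 0.3, -0.3]
grip_width: 0.0698
grasp_force: 0.0
```

Request:
{"api": "send_rows", "payload": {"xyz": [[-0.008, 0.005, 0.003], [-0.009, 0.004, 0.002], [-0.008, 0.005, 0.003], [-0.008, 0.004, 0.002], [-0.007, 0.003, 0.003], [-0.023, 0, 0.033], [-0.023, 0, 0.032], [0, 0, 0], [0, 0, 0]], "rotation": [[0.039, 0.035, -0.124], [0.039, 0.035, -0.124], [0.039, 0.036, -0.125], [0.039, 0.035, -0.124], [0.04, 0.035, -0.124], [0, 0, 0], [0, 0, 0], [0, 0, 0], [0, 0, 0]], "jaw": [0.8, 0.8, 0.8, 0.8, 0.8, 0.8, 0.8, 0.8, 0.8]}}

```text
time_s: 10.25
tool_pos: [0.592, -0.2216, 0.2585]
tool_rot: [-179.7, -34.9, 175.4]
force: [0.3, 1.1, 0.6]
grip_width: 0.0696
grasp_force: 0.0
```

Run:
```python
from plan import *
o=env.get_obs();print(o["qpos"].round(1),o["tool_pos"].round(4),o["tool_rot"].round(1))
plan([((.50,-.211,.033),M(-4.1,35),.02),((.50,-.211,.033),M(-4.1,35))],jaw=.8,off=.164)
s=cam("scene");w=cam("wrist")
cv2.imwrite("pics/f.png",np.hstack([cv2.resize(s["image"][60:230,110:310],(400,340)),cv2.resize(w["image"],(400,300))[:340] if 0 else cv2.copyMakeBorder(cv2.resize(w["image"],(400,300)),0,40,0,0,0)]))
```

```text
[ 43.7  42.6 -42.5  78.7  26.  104.5  84.4] [ 0.592  -0.2216  0.2585] [-179.7  -34.9  175.4]
6 rows end [ 0.5934 -0.2179  0.1675] [180.  -35.  175.9]
[[-0.011,0.001,0.015],[-0.01,0.001,0.015],[-0.011,0.001,0.014],[-0.011,0.0,0.015],[-0.01,0.001,0.015],[0.0,0.0,0.0]]
[[0.0,0.001,-0.001],[0.0,0.0,-0.002],[0.0,0.001,-0.001],[0.0,0.0,-0.002],[0.0,0.001,-0.001],[0.0,0.0,0.0]]
[0.8, 0.8, 0.8, 0.8, 0.8, 0.8]
```

View pics/f.png

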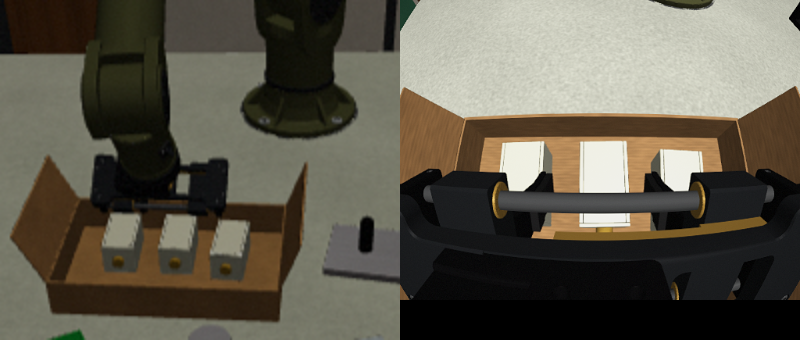

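The scene half shows the gripper over the middle bowl. In the wrist half the fingers, at (540,190) and (655,190), straddle the bowl at (604,180). I descend and grip.

Request:
{"api": "send_rows", "payload": {"xyz": [[-0.011, 0.001, 0.015], [-0.01, 0.001, 0.015], [-0.011, 0.001, 0.014], [-0.011, 0, 0.015], [-0.01, 0.001, 0.015], [0, 0, 0], [0, 0, 0], [0, 0, 0], [0, 0, 0], [0, 0, 0], [0, 0, 0], [-0.003, 0, -0.02], [0.003, 0, -0.02]], "rotation": [[0, 0.001, -0.001], [0, 0, -0.002], [0, 0.001, -0.001], [0, 0, -0.002], [0, 0.001, -0.001], [0, 0, 0], [0, 0, 0], [0, 0, 0], [0, 0, 0], [0, 0, 0], [0, 0, 0], [0, 0, 0], [0, 0, 0]], "jaw": [0.8, 0.8, 0.8, 0.8, 0.8, 0.8, 0.4, 0.4, 0.4, 0.4, 0.4, 0.4, 0.4], "newtons": 20}}

```text
time_s: 11.65
tool_pos: [0.6169, -0.2187, 0.1992]
tool_rot: [179.9, -35.0, 176.0]
force: [0.6, 0.2, -0.4]
grip_width: 0.0498
grasp_force: 20.0
```

```bash
cat > rack.py <<'E'
from h import *
def rack(pr=True):
    """peg axes from both views: dark blobs beside the plate -> ray-cross of blob centres"""
    s=cam("scene");t=cam("top");out={}
    for n,c,(r0,r1,c0,c1) in(("s",s,(150,220,262,400)),("t",t,(190,295,90,260))):
        im=c["image"][r0:r1,c0:c1].max(2);m=(im<45).astype(np.uint8)
        k,l,st,ce=cv2.connectedComponentsWithStats(m)
        out[n]=[(ce[i]+[c0,r0],st[i]) for i in range(1,k) if 30<st[i][4]<200]
    if pr:
        for n in out: print(n,[(e[0].round(1).tolist(),e[1].tolist()) for e in out[n]])
    P=[]
    for a,_ in out["s"]:
        for b,_ in out["t"]:
            X,e=tri(s,a,t,b)
            if e<.003 and .03<X[2]<.055:P.append(X)
    P=sorted(P,key=lambda x:-x[1])
    for X in P: print("peg",X.round(4))
    return s,t,P
if __name__=="__main__":rack()
E
python3 - <<'E'
import rack,ik
rack.rack()
E
```

```text
[40.92, 48.5, -40.93, 76.42, 28.14, 101.56, 83.46] [0.6169, -0.2187, 0.1992] [179.94, -35.03, 175.99] 0.04978304403063799
5.928505917492009e-05 (-1, -1, -1, -1) [0.2565, 0.4751, 0.0024, 0.5083, 0.0166, 0.1874, -0.0032, -0.0451, 1.5278]
s [([292.8, 177.1], [27, 19, 8, 17, 113]), ([327.6, 181.0], [62, 22, 8, 18, 115]), ([363.0, 184.8], [97, 26, 9, 18, 120]), ([326.7, 201.9], [10, 45, 109, 15, 191])]
t [([129.0, 233.6], [32, 40, 13, 8, 61]), ([170.8, 241.8], [77, 49, 8, 6, 37])]
peg [0.5218 0.303  0.0407]
peg [0.4987 0.195  0.0399]
```

```bash
cat > sim.py <<'E'
import warnings;warnings.filterwarnings("ignore")
import contextlib,io
with contextlib.redirect_stdout(io.StringIO()): from ik import *
from plan import M
def sim(way,q=None,n=5):
    """way: (gp, psi, al, k). follow with local IK; report per waypoint err, joints margin"""
    q=np.array(o["qpos"]) if q is None else q
    R=Ro.from_euler("xyz",o["tool_rot"],degrees=True);a=np.array(o["tool_pos"])+.164*R.as_matrix()[:,2]
    for gp,ps,al,k in way:
        Rt=M(ps,al,k);rv=(R.inv()*Rt).as_rotvec();b=np.array(gp);worst=99;em=0;dq=0
        for i in range(1,n+1):
            Ri=R*Ro.from_rotvec(rv*i/n);q1,e=ik(a+(b-a)*i/n-.164*Ri.as_matrix()[:,2],Ri,q);dq=max(dq,abs(q1-q).max());q=q1;em=max(em,e);worst=min(worst,np.r_[q-lo,hi-q].min())
        print(gp,ps,k,"err %.4f margin %.1f dq %.0f"%(em,worst,dq),q.round(0).tolist());R=Rt;a=b
    return q
E
cat > s1.py <<'E'
from sim import *
for ps in(-70,-85):
    h=np.array([np.cos(np.radians(ps)),np.sin(np.radians(ps))]);g=np.array([.4765,.088])-.004*h
    sim([((.50,-.211,.28),-4.1,35,0),((.50,-.10,.30),-25,35,.3),((.49,0,.30),ps/2,35,.6),((*g,.28),ps,35,1),((*g,.18),ps,35,1),((*g,.087),ps,35,1)])
E
python3 s1.py
```

```text
(0.5, -0.211, 0.28) -4.1 0 err 0.0000 margin 1.0 dq 14 [35.0, 32.0, -30.0, 70.0, 19.0, 117.0, 93.0]
(0.5, -0.1, 0.3) -25 0.3 err 0.0000 margin 6.0 dq 5 [38.0, 7.0, -31.0, 91.0, 1.0, 91.0, 72.0]
(0.49, 0, 0.3) -35.0 0.6 err 0.0000 margin 2.5 dq 9 [22.0, -15.0, -28.0, 111.0, 5.0, 67.0, 47.0]
(np.float64(0.4751319194266973), np.float64(0.09175877048314363), 0.28) -70 1 err 0.0000 margin 1.6 dq 19 [0.0, 13.0, -52.0, 108.0, 55.0, 99.0, -43.0]
(np.float64(0.4751319194266973), np.float64(0.09175877048314363), 0.18) -70 1 err 0.0000 margin 19.4 dq 2 [-4.0, 23.0, -49.0, 113.0, 60.0, 96.0, -54.0]
(np.float64(0.4751319194266973), np.float64(0.09175877048314363), 0.087) -70 1 err 0.0000 margin 22.6 dq 2 [-8.0, 33.0, -45.0, 114.0, 65.0, 93.0, -64.0]
(0.5, -0.211, 0.28) -4.1 0 err 0.0000 margin 1.0 dq 14 [35.0, 32.0, -30.0, 70.0, 19.0, 117.0, 93.0]
(0.5, -0.1, 0.3) -25 0.3 err 0.0000 margin 6.0 dq 5 [38.0, 7.0, -31.0, 91.0, 1.0, 91.0, 72.0]
(0.49, 0, 0.3) -42.5 0.6 err 0.0000 margin 2.5 dq 8 [31.0, -15.0, -37.0, 110.0, 5.0, 69.0, 40.0]
(np.float64(0.47615137702900934), np.float64(0.09198477879236698), 0.28) -85 1 err 0.0000 margin 2.7 dq 24 [-0.0, 23.0, -52.0, 99.0, 54.0, 111.0, -53.0]
(np.float64(0.47615137702900934), np.float64(0.09198477879236698), 0.18) -85 1 err 0.0000 margin 7.6 dq 2 [-3.0, 31.0, -49.0, 103.0, 56.0, 106.0, -62.0]
(np.float64(0.47615137702900934), np.float64(0.09198477879236698), 0.087) -85 1 err 0.0000 margin 12.8 dq 2 [-6.0, 39.0, -45.0, 105.0, 59.0, 101.0, -70.0]
```

Run:
```python
from plan import *
plan([((.50,-.205,.22),M(-4.1,35)),((.50,-.10,.30),M(-25,35,.3)),((.49,0,.30),M(-38,35,.6))],jaw=.4,off=.164,ang=.11)
```

```text
15 rows end [0.4475 0.033  0.4546] [-180.   19.  142.]
[[0.027,0.001,-0.028],[0.027,0.001,-0.028],[0.027,0.002,-0.027],[0.027,0.001,-0.028],[0.021,0.014,-0.01],[0.022,0.014,-0.01],[0.022,0.013,-0.01],[0.022,0.014,-0.01],[0.022,0.013,-0.011],[0.021,0.013,-0.012],[0.026,0.018,0.002],[0.026,0.018,0.001],[0.027,0.017,0.0],[0.028,0.017,-0.001],[0.029,0.016,-0.002]]
[[0.0,0.001,0.0],[0.0,0.002,0.001],[0.0,0.001,0.0],[0.0,0.001,0.0],[-0.023,-0.078,0.057],[-0.022,-0.077,0.057],[-0.023,-0.078,0.057],[-0.022,-0.077,0.057],[-0.023,-0.078,0.057],[-0.022,-0.078,0.058],[0.004,-0.094,0.046],[0.005,-0.094,0.045],[0.004,-0.093,0.046],[0.004,-0.094,0.045],[0.005,-0.094,0.046]]
[0.4, 0.4, 0.4, 0.4, 0.4, 0.4, 0.4, 0.4, 0.4, 0.4, 0.4, 0.4, 0.4, 0.4, 0.4]
```

Request:
{"api": "send_rows", "payload": {"xyz": [[0.027, 0.001, -0.028], [0.027, 0.001, -0.028], [0.027, 0.002, -0.027], [0.027, 0.001, -0.028], [0.021, 0.014, -0.01], [0.022, 0.014, -0.01], [0.022, 0.013, -0.01], [0.022, 0.014, -0.01], [0.022, 0.013, -0.011], [0.021, 0.013, -0.012], [0.026, 0.018, 0.002], [0.026, 0.018, 0.001], [0.027, 0.017, 0], [0.028, 0.017, -0.001], [0.029, 0.016, -0.002], [0, 0, 0], [0, 0, 0]], "rotation": [[0, 0.001, 0], [0, 0.002, 0.001], [0, 0.001, 0], [0, 0.001, 0], [-0.023, -0.078, 0.057], [-0.022, -0.077, 0.057], [-0.023, -0.078, 0.057], [-0.022, -0.077, 0.057], [-0.023, -0.078, 0.057], [-0.022, -0.078, 0.058], [0.004, -0.094, 0.046], [0.005, -0.094, 0.045], [0.004, -0.093, 0.046], [0.004, -0.094, 0.045], [0.005, -0.094, 0.046], [0, 0, 0], [0, 0, 0]], "jaw": [0.4, 0.4, 0.4, 0.4, 0.4, 0.4, 0.4, 0.4, 0.4, 0.4, 0.4, 0.4, 0.4, 0.4, 0.4, 0.4, 0.4]}}

```text
time_s: 13.45
tool_pos: [0.4465, 0.0335, 0.4522]
tool_rot: [-179.7, 18.7, 142.3]
force: [-0.3, 0.2, -0.4]
grip_width: 0.0497
grasp_force: 20.0
```

```bash
cat > s2.py <<'E'
from sim import *
from plan import plan
print(o["qpos"].round(0),o["tool_pos"].round(3),o["tool_rot"].round(1))
ps=-75
h=np.array([np.cos(np.radians(ps)),np.sin(np.radians(ps))]);g=np.array([.4765,.088])-.004*h
sim([((*g,.28),ps,35,1),((*g,.18),ps,35,1)])
plan([((*g,.28),M(ps,35,1)),((*g,.18),M(ps,35,1))],jaw=.4,off=.164,ang=.10)
E
python3 s2.py
```

```text
[ 45. -17. -48. 110.  -1.  68.  50.] [0.446 0.034 0.452] [-179.7   18.7  142.3]
(np.float64(0.4754647238195899), np.float64(0.09186370330515627), 0.28) -75 1 err 0.0000 margin 0.0 dq 22 [6.0, 18.0, -59.0, 106.0, 57.0, 104.0, -47.0]
(np.float64(0.4754647238195899), np.float64(0.09186370330515627), 0.18) -75 1 err 0.0000 margin 14.4 dq 2 [2.0, 27.0, -55.0, 111.0, 61.0, 100.0, -58.0]
12 rows end [0.4405 0.2219 0.2743] [180.  55. 105.]
[[0.018,0.015,0.0],[0.019,0.014,-0.001],[0.019,0.013,-0.002],[0.019,0.013,-0.002],[0.019,0.013,-0.003],[0.019,0.011,-0.005],[0.02,0.011,-0.004],[0.018,0.011,-0.006],[0.019,0.009,-0.006],[0.027,0.0,0.019],[0.028,0.0,0.019],[0.027,0.0,0.019]]
[[0.044,-0.068,0.059],[0.043,-0.067,0.059],[0.044,-0.068,0.059],[0.043,-0.068,0.059],[0.044,-0.068,0.059],[0.043,-0.067,0.059],[0.044,-0.068,0.059],[0.043,-0.068,0.059],[0.044,-0.068,0.059],[0.0,0.0,0.0],[0.0,0.0,0.0],[0.0,0.0,0.0]]
[0.4, 0.4, 0.4, 0.4, 0.4, 0.4, 0.4, 0.4, 0.4, 0.4, 0.4, 0.4]
```

Request:
{"api": "send_rows", "payload": {"xyz": [[0.018, 0.015, 0], [0.019, 0.014, -0.001], [0.019, 0.013, -0.002], [0.019, 0.013, -0.002], [0.019, 0.013, -0.003], [0.019, 0.011, -0.005], [0.02, 0.011, -0.004], [0.018, 0.011, -0.006], [0.019, 0.009, -0.006], [0, 0, 0], [0, 0, 0]], "rotation": [[0.044, -0.068, 0.059], [0.043, -0.067, 0.059], [0.044, -0.068, 0.059], [0.043, -0.068, 0.059], [0.044, -0.068, 0.059], [0.043, -0.067, 0.059], [0.044, -0.068, 0.059], [0.043, -0.068, 0.059], [0.044, -0.068, 0.059], [0, 0, 0], [0, 0, 0]], "jaw": [0.4, 0.4, 0.4, 0.4, 0.4, 0.4, 0.4, 0.4, 0.4, 0.4, 0.4]}}

```text
time_s: 14.55
tool_pos: [0.4393, 0.2099, 0.3804]
tool_rot: [-177.7, 52.7, 108.2]
force: [0.3, -1.2, -1.0]
grip_width: 0.0497
grasp_force: 20.0
```

```bash
cat > s3.py <<'E'
import sys
from plan import *
import rack
s,t,P=rack.rack(False)
o=env.get_obs();print(o["qpos"].round(0),o["tool_pos"].round(3),o["tool_rot"].round(1))
E
python3 s3.py; python3 s2.py
```

```text
peg [0.5221 0.3034 0.0411]
[ 15.  21. -69. 105.  57. 108. -45.] [0.439 0.209 0.382] [-178.1   52.9  107.8]
[ 15.  21. -69. 105.  57. 108. -45.] [0.439 0.209 0.382] [-178.1   52.9  107.8]
(np.float64(0.4754647238195899), np.float64(0.09186370330515627), 0.28) -75 1 err 0.0000 margin 8.2 dq 1 [12.0, 23.0, -69.0, 105.0, 60.0, 110.0, -50.0]
(np.float64(0.4754647238195899), np.float64(0.09186370330515627), 0.18) -75 1 err 0.0000 margin 8.9 dq 2 [7.0, 32.0, -63.0, 110.0, 64.0, 106.0, -60.0]
4 rows end [0.4405 0.2217 0.2747] [-180.   55.  105.]
[[0.013,0.005,-0.005],[0.027,0.0,0.019],[0.028,0.0,0.019],[0.027,0.0,0.019]]
[[0.006,-0.037,0.029],[0.0,0.0,0.0],[0.0,0.0,0.0],[0.0,0.0,0.0]]
[0.4, 0.4, 0.4, 0.4]
```

Request:
{"api": "send_rows", "payload": {"xyz": [[0.013, 0.005, -0.005], [0.027, 0, 0.019], [0.028, 0, 0.019], [0.027, 0, 0.019], [0, 0, 0], [0, 0, 0]], "rotation": [[0.006, -0.037, 0.029], [0, 0, 0], [0, 0, 0], [0, 0, 0], [0, 0, 0], [0, 0, 0]], "jaw": [0.4, 0.4, 0.4, 0.4, 0.4, 0.4]}}

```text
time_s: 15.25
tool_pos: [0.4405, 0.222, 0.2755]
tool_rot: [179.9, 55.1, 105.0]
force: [0.3, -0.1, -0.4]
grip_width: 0.0498
grasp_force: 20.0
```

Run:
```python
from plan import *
s=cam("scene");t=cam("top")
o=env.get_obs();R=Rd(*o["tool_rot"]);p=o["tool_pos"]+.164*R.as_matrix()[:,2];print(p.round(4),o["tool_rot"].round(1),o["qpos"].round(0))
a=cv2.resize(s["image"][110:220,250:400],(400,293));b=cv2.resize(t["image"][190:300,100:250],(400,293))
cv2.imwrite("pics/g.png",cv2.convertScaleAbs(np.hstack([a,b]),alpha=1.4))
```

```text
[0.4755 0.0934 0.1822] [179.7  55.  104.8] [  6.  32. -63. 109.  62. 107. -59.]
```

View pics/g.png

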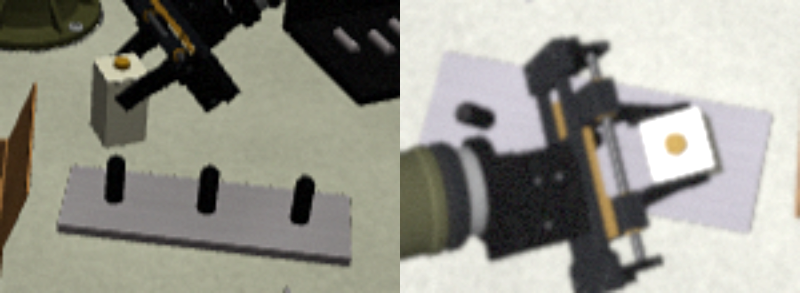

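The bowl hangs mouth down with its boss on top (right half, (676,144)), above the -y peg. I check the boss against the peg, then lower.

```bash
cat > boss.py <<'E'
from plan import *
def boss(z,box):
    """brass blob in the top view within box -> world at height z"""
    t=cam("top");r0,r1,c0,c1=box;im=t["image"][r0:r1,c0:c1].astype(int)
    m=((im[...,2]-im[...,0]>45)&(im[...,1]>70)).astype(np.uint8)
    k,l,st,ce=cv2.connectedComponentsWithStats(m)
    for i in range(1,k):
        if st[i][4]>8:
            uv=ce[i]+[c0,r0];print("boss",uv.round(1),st[i][4],onz(t,uv,z).round(4))
E
python3 - <<'E'
from boss import *
boss(.21,(225,262,185,222))
ps=-75
h=np.array([np.cos(np.radians(ps)),np.sin(np.radians(ps))]);g=np.array([.4765,.088])-.004*h
plan([((*g,.100),M(ps,35,1),.02),((*g,.088),M(ps,35,1),.005)],jaw=.4,off=.164)
E
```

```text
boss [202.7 243.5] 46 [0.4767 0.0878 0.21  ]
8 rows end [0.4408 0.222  0.1824] [180.  55. 105.]
[[0.013,0.0,0.01],[0.013,0.0,0.009],[0.014,0.0,0.01],[0.013,0.0,0.01],[0.013,0.0,0.01],[0.003,0.0,0.002],[0.004,0.0,0.002],[0.003,0.0,0.002]]
[[0.001,0.0,0.0],[0.0,0.0,-0.001],[0.001,0.0,0.0],[0.0,0.0,0.0],[0.001,0.0,0.0],[0.0,0.0,0.0],[0.0,0.0,0.0],[0.0,0.0,0.0]]
[0.4, 0.4, 0.4, 0.4, 0.4, 0.4, 0.4, 0.4]
```

Request:
{"api": "send_rows", "payload": {"xyz": [[0.013, 0, 0.01], [0.013, 0, 0.009], [0.014, 0, 0.01], [0.013, 0, 0.01], [0.013, 0, 0.01], [0.003, 0, 0.002], [0.004, 0, 0.002], [0.003, 0, 0.002], [0, 0, 0]], "rotation": [[0, 0, 0], [0, 0, 0], [0, 0, 0], [0, 0, 0], [0, 0, 0], [0, 0, 0], [0, 0, 0], [0, 0, 0], [0, 0, 0]], "jaw": [0.4, 0.4, 0.4, 0.4, 0.4, 0.4, 0.4, 0.4, 0.4]}}

```text
time_s: 16.3
tool_pos: [0.4399, 0.2225, 0.1803]
tool_rot: [-179.9, 55.0, 105.2]
force: [-0.7, -0.5, -0.3]
grip_width: 0.0496
grasp_force: 20.0
```

Request:
{"api": "send_rows", "payload": {"xyz": [[0.001, 0, 0.001], [0.001, 0, 0], [0, 0, 0]], "rotation": [[0, 0, 0], [0, 0, 0], [0, 0, 0]], "jaw": [0.4, 0.4, 0.4]}}

```text
time_s: 16.6
tool_pos: [0.4398, 0.2228, 0.1798]
tool_rot: [179.9, 55.2, 105.1]
force: [-2.8, 1.7, 8.9]
grip_width: 0.0497
grasp_force: 20.0
```

It has touched the plate (8.9 N upward). I release and back out along the tool axis.

Request:
{"api": "send_rows", "payload": {"xyz": [[0, 0, 0], [0, 0, 0], [0, 0, 0], [0, 0, -0.02], [0, 0, -0.03], [0, 0, -0.04], [0, 0, -0.04], [-0.03, 0, -0.03], [0, 0, 0]], "rotation": [[0, 0, 0], [0, 0, 0], [0, 0, 0], [0, 0, 0], [0, 0, 0], [0, 0, 0], [0, 0, 0], [0, 0, 0], [0, 0, 0]], "jaw": [0.75, 0.75, 0.75, 0.75, 0.75, 0.75, 0.75, 0.75, 0.75]}}

```text
time_s: 17.5
tool_pos: [0.4085, 0.3365, 0.2997]
tool_rot: [179.4, 54.7, 104.9]
force: [-0.1, -0.1, -0.0]
grip_width: 0.065
grasp_force: 0.0
```

```bash
cat > s4.py <<'E'
from boss import *
boss(.113,(215,265,170,230))
o=env.get_obs();print(o["tool_pos"].round(3),o["tool_rot"].round(1),o["qpos"].round(0))
t=cam("top");s=cam("scene")
b=t["image"][170:300,100:420];b=cv2.resize(b,(640,260))
a=cv2.resize(s["image"][130:230,120:390],(640,237))
cv2.imwrite("pics/hh.png",cv2.convertScaleAbs(np.vstack([a,b]),alpha=1.4))
import look
for r in look.white(t,(200,275,280,395),150): print("top",r[0],[onz(t,p,.0535).round(4).tolist() for p in r[1]])
E
python3 s4.py
```

```text
boss [208.1 247.3] 33 [0.4765 0.088  0.113 ]
[0.409 0.335 0.297] [179.6  54.8 105. ] [ -9.  37. -61.  99.  58. 115. -65.]
top 618.5 [[0.5124, -0.2766, 0.0535], [0.5114, -0.3251, 0.0535], [0.4241, -0.3164, 0.0535], [0.4251, -0.269, 0.0535]]
top 633.5 [[0.4483, -0.0965, 0.0535], [0.5395, -0.108, 0.0535], [0.5343, -0.1571, 0.0535], [0.4434, -0.1444, 0.0535]]
```

View pics/hh.png

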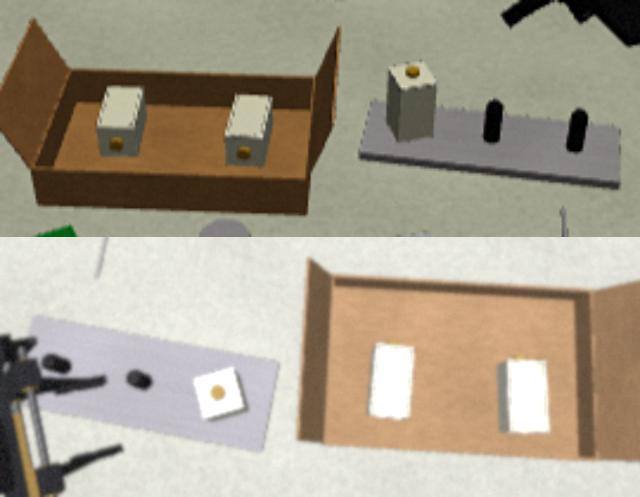

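The first bowl stands on peg 3: the boss reads (0.4765, 0.088), over the peg axis. Pegs 2 and 1 are free. The remaining bowls are at bottom-half pixels (392,380) and (525,395). Now back to the +y bowl for an upright grasp, to slide it to the middle.

```bash
cat > s5.py <<'E'
from sim import *
from plan import plan
W=[((.46,.12,.32),-65,35,.9),((.47,0,.30),-36,35,.6),((.491,-.1265,.22),-7.6,0,0),((.491,-.1265,.12),-7.6,0,0)]
sim(W)
plan([(w[0],M(*w[1:])) for w in W],jaw=.8,off=.164,ang=.12)
E
python3 s5.py
```

```text
(0.46, 0.12, 0.32) -65 0.9 err 0.0000 margin 0.0 dq 13 [29.0, 5.0, -79.0, 106.0, 46.0, 95.0, -31.0]
(0.47, 0, 0.3) -36 0.6 err 0.0000 margin 0.4 dq 20 [14.0, -16.0, -22.0, 112.0, 7.0, 68.0, 45.0]
(0.491, -0.1265, 0.22) -7.6 0 err 0.0000 margin 3.9 dq 11 [16.0, 2.0, -4.0, 104.0, 0.0, 74.0, 94.0]
(0.491, -0.1265, 0.12) -7.6 0 err 0.0000 margin 20.4 dq 2 [16.0, 7.0, -4.0, 111.0, 1.0, 62.0, 94.0]
18 rows end [ 0.4909 -0.1268  0.2841] [180.    0.  172.4]
[[-0.043,-0.007,0.0],[-0.043,-0.008,-0.001],[-0.043,-0.009,-0.003],[-0.043,-0.01,-0.004],[-0.023,-0.014,0.017],[-0.024,-0.016,0.015],[-0.025,-0.017,0.014],[-0.025,-0.018,0.013],[-0.024,-0.02,0.011],[-0.025,-0.021,0.009],[-0.023,-0.02,0.022],[-0.022,-0.022,0.02],[-0.022,-0.023,0.019],[-0.02,-0.024,0.019],[-0.02,-0.026,0.017],[0.0,0.0,0.033],[0.0,0.0,0.034],[0.0,0.0,0.033]]
[[-0.033,0.039,-0.027],[-0.033,0.039,-0.027],[-0.033,0.039,-0.027],[-0.033,0.039,-0.027],[-0.046,0.077,-0.072],[-0.046,0.077,-0.072],[-0.045,0.077,-0.071],[-0.046,0.076,-0.072],[-0.046,0.077,-0.072],[-0.046,0.077,-0.072],[-0.016,0.065,-0.098],[-0.017,0.065,-0.098],[-0.016,0.065,-0.099],[-0.017,0.065,-0.098],[-0.016,0.065,-0.098],[0.0,0.0,0.0],[0.0,0.0,0.0],[0.0,0.0,0.0]]
[0.8, 0.8, 0.8, 0.8, 0.8, 0.8, 0.8, 0.8, 0.8, 0.8, 0.8, 0.8, 0.8, 0.8, 0.8, 0.8, 0.8, 0.8]
```

Request:
{"api": "send_rows", "payload": {"xyz": [[-0.043, -0.007, 0], [-0.043, -0.008, -0.001], [-0.043, -0.009, -0.003], [-0.043, -0.01, -0.004], [-0.023, -0.014, 0.017], [-0.024, -0.016, 0.015], [-0.025, -0.017, 0.014], [-0.025, -0.018, 0.013], [-0.024, -0.02, 0.011], [-0.025, -0.021, 0.009], [0, 0, 0]], "rotation": [[-0.033, 0.039, -0.027], [-0.033, 0.039, -0.027], [-0.033, 0.039, -0.027], [-0.033, 0.039, -0.027], [-0.046, 0.077, -0.072], [-0.046, 0.077, -0.072], [-0.045, 0.077, -0.071], [-0.046, 0.076, -0.072], [-0.046, 0.077, -0.072], [-0.046, 0.077, -0.072], [0, 0, 0]], "jaw": [0.8, 0.8, 0.8, 0.8, 0.8, 0.8, 0.8, 0.8, 0.8, 0.8, 0.8]}}

```text
time_s: 18.75
tool_pos: [0.4158, 0.0455, 0.4551]
tool_rot: [-178.3, 21.0, 139.9]
force: [1.1, 0.9, -0.3]
grip_width: 0.0697
grasp_force: 0.0
```

```bash
cat > s5.py <<'E'
from sim import *
from plan import plan
print(o["qpos"].round(0))
W=[((.491,-.1265,.22),-7.6,0,0),((.491,-.1265,.12),-7.6,0,0)]
sim(W)
plan([(w[0],M(*w[1:])) for w in W],jaw=.8,off=.164,ang=.12)
E
python3 s5.py
```

```text
[ 12. -17. -24. 113.  12.  71.  35.]
(0.491, -0.1265, 0.22) -7.6 0 err 0.0000 margin 2.6 dq 13 [18.0, 2.0, -6.0, 104.0, 0.0, 73.0, 94.0]
(0.491, -0.1265, 0.12) -7.6 0 err 0.0000 margin 20.6 dq 2 [18.0, 8.0, -6.0, 111.0, 1.0, 62.0, 94.0]
9 rows end [ 0.491  -0.1266  0.284 ] [180.   -0.  172.4]
[[-0.022,-0.016,0.02],[-0.022,-0.017,0.019],[-0.021,-0.018,0.018],[-0.021,-0.021,0.017],[-0.02,-0.021,0.016],[-0.019,-0.023,0.015],[0.0,0.0,0.033],[0.0,0.0,0.034],[0.0,0.0,0.033]]
[[-0.022,0.058,-0.094],[-0.022,0.058,-0.095],[-0.023,0.058,-0.094],[-0.022,0.058,-0.095],[-0.022,0.058,-0.094],[-0.022,0.058,-0.095],[0.0,0.0,0.0],[0.0,0.0,0.0],[0.0,0.0,0.0]]
[0.8, 0.8, 0.8, 0.8, 0.8, 0.8, 0.8, 0.8, 0.8]
```

Request:
{"api": "send_rows", "payload": {"xyz": [[-0.022, -0.016, 0.02], [-0.022, -0.017, 0.019], [-0.021, -0.018, 0.018], [-0.021, -0.021, 0.017], [-0.02, -0.021, 0.016], [-0.019, -0.023, 0.015], [0, 0, 0.033], [0, 0, 0.034], [0, 0, 0.033], [0, 0, 0]], "rotation": [[-0.022, 0.058, -0.094], [-0.022, 0.058, -0.095], [-0.023, 0.058, -0.094], [-0.022, 0.058, -0.095], [-0.022, 0.058, -0.094], [-0.022, 0.058, -0.095], [0, 0, 0], [0, 0, 0], [0, 0, 0], [0, 0, 0]], "jaw": [0.8, 0.8, 0.8, 0.8, 0.8, 0.8, 0.8, 0.8, 0.8, 0.8]}}

```text
time_s: 19.75
tool_pos: [0.4907, -0.1173, 0.2795]
tool_rot: [-179.9, -0.6, 173.1]
force: [-0.5, 0.4, -1.1]
grip_width: 0.0696
grasp_force: 0.0
```

```bash
cat > s6.py <<'E'
from plan import *
o=env.get_obs();print(o["tool_pos"].round(3),o["tool_rot"].round(1),o["qpos"].round(0))
p0=plan([((.491,-.1265,.046),M(-7.6,0),.025)],jaw=.8,off=.164)
print("shift");plan([((.491,-.1265,.056),M(-7.6,0),.01),((.486,-.20,.056),M(-5,0),.02),((.486,-.20,.047),M(-5,0),.01)],jaw=.4,off=.164,start=p0)
E
python3 s6.py
```

```text
[ 0.491 -0.117  0.28 ] [-179.9   -0.6  173.1] [ 15.   7.  -5. 112.   1.  62.  93.]
3 rows end [ 0.4911 -0.1265  0.2095] [-180.     0.   172.4]
[[-0.001,-0.003,0.023],[0.0,-0.003,0.023],[-0.001,-0.003,0.024]]
[[0.0,-0.003,0.004],[-0.001,-0.003,0.005],[0.0,-0.004,0.004]]
[0.8, 0.8, 0.8]
shift
7 rows end [ 0.4855 -0.2003  0.2105] [-180.    0.  175.]
[[0.0,0.0,-0.005],[0.0,0.0,-0.005],[-0.001,-0.018,0.0],[-0.001,-0.019,0.0],[-0.001,-0.018,0.0],[0.0,-0.019,0.0],[0.0,0.0,0.009]]
[[0.0,0.0,0.0],[0.0,0.0,0.0],[0.0,0.0,-0.011],[0.0,0.0,-0.012],[0.0,0.0,-0.011],[0.0,0.0,-0.012],[0.0,0.0,0.0]]
[0.4, 0.4, 0.4, 0.4, 0.4, 0.4, 0.4]
```

Request:
{"api": "send_rows", "payload": {"xyz": [[-0.002, -0.009, 0], [0, 0, 0], [0, 0, 0.023], [0, 0, 0.024], [0, 0, 0.023], [0, 0, 0], [0, 0, 0], [0, 0, 0], [0, 0, 0], [0, 0, -0.008], [-0.001, -0.018, 0], [-0.001, -0.019, 0], [-0.001, -0.018, 0], [0, -0.019, 0], [0, 0, 0], [0, 0, 0.007], [0, 0, 0]], "rotation": [[-0.001, -0.01, 0.013], [0, 0, 0], [0, 0, 0], [0, 0, 0], [0, 0, 0], [0, 0, 0], [0, 0, 0], [0, 0, 0], [0, 0, 0], [0, 0, 0], [0, 0, -0.011], [0, 0, -0.012], [0, 0, -0.011], [0, 0, -0.012], [0, 0, 0], [0, 0, 0], [0, 0, 0]], "jaw": [0.8, 0.8, 0.8, 0.8, 0.8, 0.4, 0.4, 0.4, 0.4, 0.4, 0.4, 0.4, 0.4, 0.4, 0.4, 0.4, 0.4]}}

```text
time_s: 21.45
tool_pos: [0.4901, -0.2007, 0.2168]
tool_rot: [-179.9, 0.8, 175.1]
force: [0.6, -0.6, -0.4]
grip_width: 0.0499
grasp_force: 20.0
```

Request:
{"api": "send_rows", "payload": {"xyz": [[0, 0, 0], [0, 0, 0], [0, 0, 0], [0, 0, -0.03], [0, 0, -0.04], [0, 0, 0]], "rotation": [[0, 0, 0], [0, 0, 0], [0, 0, 0], [0, 0, 0], [0, 0, 0], [0, 0, 0]], "jaw": [0.8, 0.8, 0.8, 0.8, 0.8, 0.8]}}

```text
time_s: 22.05
tool_pos: [0.4908, -0.2015, 0.2917]
tool_rot: [-179.8, 1.3, 175.1]
force: [1.1, -0.1, 0.3]
grip_width: 0.0693
grasp_force: 0.0
```

```bash
cat > s7.py <<'E'
from plan import *
import sys
o=env.get_obs();print(o["tool_pos"].round(4),o["tool_rot"].round(1),o["qpos"].round(0))
# bowl centre: below the TCP where it was let go (grip centres it across the jaw)
c=np.array(eval(sys.argv[1]));a=float(sys.argv[2]);u=np.array([np.cos(np.radians(a)),np.sin(np.radians(a))]);g=c+.025*u
p=plan([((*g,.12),M(a,35)),],jaw=.8,off=.164)
plan([((*g,.033),M(a,35),.02)],jaw=.8,off=.164,start=p)
E
python3 s7.py "(.486,-.20)" -5
```

```text
[ 0.4908 -0.2015  0.2917] [-179.8    1.3  175.1] [ 21.   9.  -2. 109.   0.  62. 104.]
5 rows end [ 0.6045 -0.2103  0.2546] [-180.  -35.  175.]
[[-0.024,0.0,0.003],[-0.024,0.0,0.002],[-0.024,0.001,0.002],[-0.025,0.0,0.002],[-0.024,0.0,0.001]]
[[-0.001,0.127,0.0],[-0.001,0.126,0.0],[-0.001,0.127,0.0],[-0.001,0.126,0.0],[0.0,0.127,0.0]]
[0.8, 0.8, 0.8, 0.8, 0.8]
5 rows end [ 0.6047 -0.2103  0.1677] [-180.  -35.  175.]
[[-0.01,0.0,0.014],[-0.01,0.0,0.015],[-0.01,0.0,0.014],[-0.01,0.0,0.014],[-0.01,0.0,0.014]]
[[0.0,0.0,0.0],[0.0,0.0,0.0],[0.0,0.0,0.0],[0.0,0.0,0.0],[0.0,0.0,0.0]]
[0.8, 0.8, 0.8, 0.8, 0.8]
```

Request:
{"api": "send_rows", "payload": {"xyz": [[-0.024, 0, 0.003], [-0.024, 0, 0.002], [-0.024, 0.001, 0.002], [-0.025, 0, 0.002], [-0.024, 0, 0.001], [0, 0, 0], [0, 0, 0]], "rotation": [[-0.001, 0.127, 0], [-0.001, 0.126, 0], [-0.001, 0.127, 0], [-0.001, 0.126, 0], [0, 0.127, 0], [0, 0, 0], [0, 0, 0]], "jaw": [0.8, 0.8, 0.8, 0.8, 0.8, 0.8, 0.8]}}

```text
time_s: 22.75
tool_pos: [0.6021, -0.2094, 0.246]
tool_rot: [179.8, -35.7, 175.2]
force: [-0.1, -1.2, 1.0]
grip_width: 0.0694
grasp_force: 0.0
```

```bash
cat > wb.py <<'E'
from plan import *
import look
def bowls(zt=.0535):
    for n,box in(("wrist",(150,384,60,460)),("scene",(150,215,150,245)),("top",(200,275,280,395))):
        c=cam(n)
        for r in look.white(c,box,150 if n!="wrist" else 150):
            if r[0]>150: print(n,r[0],r[1].round(0).tolist(),"mid",onz(c,r[1].mean(0),zt).round(4),[onz(c,p,zt)[:2].round(3).tolist() for p in r[1]])
    return
if __name__=="__main__":
    o=env.get_obs();print(o["tool_pos"].round(4),o["tool_rot"].round(1))
    bowls()
E
python3 wb.py; python3 s7.py "(.486,-.20)" -5
```

```text
[ 0.6021 -0.2094  0.246 ] [179.8 -35.7 175.2]
wrist 1473.5 [[217.0, 273.0], [285.0, 273.0], [285.0, 295.0], [217.0, 295.0]] mid [ 0.5205 -0.2055  0.0535] [[0.511, -0.23], [0.515, -0.18], [0.531, -0.182], [0.527, -0.231]]
wrist 4178.0 [[219.0, 180.0], [284.0, 180.0], [284.0, 246.0], [219.0, 246.0]] mid [ 0.4669 -0.2006  0.0535] [[0.437, -0.224], [0.442, -0.172], [0.495, -0.179], [0.49, -0.227]]
wrist 3028.5 [[103.0, 241.0], [108.0, 167.0], [164.0, 171.0], [159.0, 245.0]] mid [ 0.4537 -0.2959  0.0535] [[0.482, -0.322], [0.416, -0.323], [0.425, -0.27], [0.487, -0.274]]
top 531.5 [[316.0, 226.0], [333.0, 226.0], [333.0, 262.0], [316.0, 262.0]] mid [ 0.4835 -0.1993  0.0535] [[0.53, -0.181], [0.529, -0.224], [0.438, -0.217], [0.439, -0.175]]
[ 0.6015 -0.2102  0.2505] [179.9 -35.3 175. ] [16. 37. -1. 79.  6. 99. 99.]
1 rows end [ 0.6044 -0.2105  0.2546] [180. -35. 175.]
[[0.0,0.0,-0.005]]
[[0.001,-0.006,0.0]]
[0.8]
5 rows end [ 0.6047 -0.2105  0.1678] [180. -35. 175.]
[[-0.01,0.0,0.014],[-0.01,0.0,0.015],[-0.01,0.0,0.014],[-0.01,0.0,0.014],[-0.01,0.0,0.014]]
[[0.0,0.0,0.0],[0.0,0.0,0.0],[0.0,0.0,0.0],[0.0,0.0,0.0],[0.0,0.0,0.0]]
[0.8, 0.8, 0.8, 0.8, 0.8]
```

Request:
{"api": "send_rows", "payload": {"xyz": [[-0.01, 0, 0.014], [-0.01, 0, 0.014], [-0.01, 0, 0.014], [-0.01, 0, 0.014], [-0.009, 0, 0.012], [0, 0, 0], [0, 0, 0], [0, 0, 0], [0, 0, 0], [0, 0, 0], [0.012, 0, -0.017], [0.012, 0, -0.017]], "rotation": [[0, 0, 0], [0, 0, 0], [0, 0, 0], [0, 0, 0], [0, 0, 0], [0, 0, 0], [0, 0, 0], [0, 0, 0], [0, 0, 0], [0, 0, 0], [0, 0, 0], [0, 0, 0]], "jaw": [0.8, 0.8, 0.8, 0.8, 0.8, 0.8, 0.4, 0.4, 0.4, 0.4, 0.4, 0.4]}}

```text
time_s: 24.1
tool_pos: [0.6025, -0.2097, 0.206]
tool_rot: [179.8, -35.6, 175.1]
force: [0.1, -0.5, -1.4]
grip_width: 0.0499
grasp_force: 20.0
```

```bash
cat > s8.py <<'E'
from sim import *
from plan import plan
import sys
print(o["qpos"].round(0),o["tool_pos"].round(3))
peg=np.array(eval(sys.argv[1]));ps=float(sys.argv[2]);W=[]
h=np.array([np.cos(np.radians(ps)),np.sin(np.radians(ps))]);g=peg-.004*h
st=sys.argv[3]
if st=="lift":W=[((.50,-.205,.22),-4.1,35,0),((.50,-.10,.30),-25,35,.3),((.49,0,.30),-38,35,.6)]
if st=="over":W=[((*g,.28),ps,35,1),((*g,.19),ps,35,1)]
if st=="down":W=[((*g,.100),ps,35,1),((*g,.088),ps,35,1)]
sim(W)
plan([(w[0],M(*w[1:]))+((.02,) if st=="down" else ()) for w in W],jaw=.4,off=.164,ang=.11 if st=="lift" else .1)
E
python3 rack.py; python3 s8.py "(.4995,.196)" -75 lift
```

```text
s [([327.6, 181.0], [62, 22, 8, 18, 115]), ([363.0, 184.8], [97, 26, 9, 18, 120]), ([326.5, 201.9], [10, 45, 109, 14, 187])]
t [([129.1, 233.6], [33, 40, 12, 8, 55]), ([170.9, 241.9], [77, 49, 8, 6, 34])]
peg [0.5217 0.3028 0.0407]
peg [0.4983 0.1949 0.0396]
[16. 39. -1. 80.  6. 96. 99.] [ 0.604 -0.21   0.209]
(0.5, -0.205, 0.22) -4.1 0 err 0.0000 margin 10.3 dq 3 [12.0, 31.0, 4.0, 76.0, 6.0, 107.0, 102.0]
(0.5, -0.1, 0.3) -25 0.3 err 0.0000 margin 13.4 dq 6 [7.0, 6.0, 4.0, 91.0, -2.0, 90.0, 76.0]
(0.49, 0, 0.3) -38 0.6 err 0.0000 margin 5.2 dq 9 [-0.0, -12.0, -10.0, 110.0, 12.0, 69.0, 38.0]
15 rows end [0.4475 0.0329 0.4547] [-180.   19.  142.]
[[0.023,-0.001,-0.028],[0.023,0.0,-0.028],[0.023,-0.001,-0.029],[0.023,0.0,-0.028],[0.021,0.014,-0.01],[0.022,0.014,-0.01],[0.022,0.013,-0.01],[0.022,0.014,-0.011],[0.022,0.013,-0.01],[0.022,0.013,-0.012],[0.025,0.018,0.002],[0.027,0.018,0.001],[0.027,0.017,0.0],[0.027,0.017,-0.001],[0.029,0.016,-0.002]]
[[0.002,-0.001,-0.003],[0.003,-0.001,-0.003],[0.002,-0.001,-0.003],[0.003,-0.001,-0.003],[-0.023,-0.078,0.057],[-0.022,-0.077,0.057],[-0.023,-0.078,0.057],[-0.022,-0.078,0.057],[-0.023,-0.077,0.057],[-0.022,-0.078,0.057],[0.004,-0.094,0.046],[0.005,-0.094,0.045],[0.004,-0.094,0.046],[0.005,-0.093,0.046],[0.004,-0.094,0.045]]
[0.4, 0.4, 0.4, 0.4, 0.4, 0.4, 0.4, 0.4, 0.4, 0.4, 0.4, 0.4, 0.4, 0.4, 0.4]
```

Request:
{"api": "send_rows", "payload": {"xyz": [[0.023, -0.001, -0.028], [0.023, 0, -0.028], [0.023, -0.001, -0.029], [0.023, 0, -0.028], [0.021, 0.014, -0.01], [0.022, 0.014, -0.01], [0.022, 0.013, -0.01], [0.022, 0.014, -0.011], [0.022, 0.013, -0.01], [0.022, 0.013, -0.012], [0.025, 0.018, 0.002], [0.027, 0.018, 0.001], [0.027, 0.017, 0], [0.027, 0.017, -0.001], [0.029, 0.016, -0.002], [0, 0, 0]], "rotation": [[0.002, -0.001, -0.003], [0.003, -0.001, -0.003], [0.002, -0.001, -0.003], [0.003, -0.001, -0.003], [-0.023, -0.078, 0.057], [-0.022, -0.077, 0.057], [-0.023, -0.078, 0.057], [-0.022, -0.078, 0.057], [-0.023, -0.077, 0.057], [-0.022, -0.078, 0.057], [0.004, -0.094, 0.046], [0.005, -0.094, 0.045], [0.004, -0.094, 0.046], [0.005, -0.093, 0.046], [0.004, -0.094, 0.045], [0, 0, 0]], "jaw": [0.4, 0.4, 0.4, 0.4, 0.4, 0.4, 0.4, 0.4, 0.4, 0.4, 0.4, 0.4, 0.4, 0.4, 0.4, 0.4]}}

```text
time_s: 25.8
tool_pos: [0.4452, 0.0379, 0.4515]
tool_rot: [-179.8, 18.7, 142.5]
force: [0.8, 0.0, -2.0]
grip_width: 0.0501
grasp_force: 20.0
```

```bash
python3 s8.py "(.499,.1957)" -75 over
```

```text
[  3. -13. -15. 111.  12.  69.  38.] [0.445 0.038 0.451]
(np.float64(0.4979647238195899), np.float64(0.1995637033051563), 0.28) -75.0 1 err 0.0000 margin 6.5 dq 22 [-28.0, 25.0, -30.0, 92.0, 52.0, 107.0, -49.0]
(np.float64(0.4979647238195899), np.float64(0.1995637033051563), 0.19) -75.0 1 err 0.0000 margin 11.6 dq 1 [-29.0, 31.0, -29.0, 96.0, 52.0, 102.0, -56.0]
12 rows end [0.463  0.3297 0.2839] [180.  55. 105.]
[[0.021,0.023,-0.002],[0.021,0.022,-0.002],[0.022,0.021,-0.005],[0.022,0.021,-0.005],[0.023,0.019,-0.007],[0.023,0.019,-0.008],[0.022,0.017,-0.009],[0.023,0.017,-0.011],[0.023,0.015,-0.012],[0.022,0.014,-0.012],[0.037,0.0,0.026],[0.037,0.0,0.025]]
[[0.04,-0.061,0.053],[0.039,-0.061,0.054],[0.04,-0.061,0.053],[0.04,-0.061,0.053],[0.039,-0.061,0.054],[0.04,-0.061,0.053],[0.04,-0.061,0.053],[0.04,-0.06,0.054],[0.039,-0.061,0.053],[0.04,-0.061,0.054],[0.0,0.0,0.0],[0.0,0.0,0.0]]
[0.4, 0.4, 0.4, 0.4, 0.4, 0.4, 0.4, 0.4, 0.4, 0.4, 0.4, 0.4]
```

Request:
{"api": "send_rows", "payload": {"xyz": [[0.021, 0.023, -0.002], [0.021, 0.022, -0.002], [0.022, 0.021, -0.005], [0.022, 0.021, -0.005], [0.023, 0.019, -0.007], [0.023, 0.019, -0.008], [0.022, 0.017, -0.009], [0.023, 0.017, -0.011], [0.023, 0.015, -0.012], [0.022, 0.014, -0.012], [0, 0, 0], [0, 0, 0]], "rotation": [[0.04, -0.061, 0.053], [0.039, -0.061, 0.054], [0.04, -0.061, 0.053], [0.04, -0.061, 0.053], [0.039, -0.061, 0.054], [0.04, -0.061, 0.053], [0.04, -0.061, 0.053], [0.04, -0.06, 0.054], [0.039, -0.061, 0.053], [0.04, -0.061, 0.054], [0, 0, 0], [0, 0, 0]], "jaw": [0.4, 0.4, 0.4, 0.4, 0.4, 0.4, 0.4, 0.4, 0.4, 0.4, 0.4, 0.4]}}

```text
time_s: 27.0
tool_pos: [0.4684, 0.324, 0.3734]
tool_rot: [-179.6, 54.9, 104.9]
force: [0.3, -0.1, -0.3]
grip_width: 0.0498
grasp_force: 20.0
```

```bash
python3 rack.py; python3 s8.py "(.499,.1957)" -75 over
```

```text
s [([285.7, 168.4], [22, 11, 5, 14, 32]), ([327.5, 180.9], [62, 22, 8, 18, 117]), ([363.0, 184.8], [97, 26, 9, 18, 120])]
t [([170.9, 241.8], [77, 48, 8, 8, 38])]
peg [0.4986 0.1947 0.0402]
[-20.  26. -38.  91.  53. 111. -48.] [0.468 0.323 0.376]
(np.float64(0.4979647238195899), np.float64(0.1995637033051563), 0.28) -75.0 1 err 0.0000 margin 8.4 dq 2 [-21.0, 25.0, -38.0, 92.0, 54.0, 109.0, -49.0]
(np.float64(0.4979647238195899), np.float64(0.1995637033051563), 0.19) -75.0 1 err 0.0000 margin 9.5 dq 2 [-22.0, 31.0, -37.0, 96.0, 55.0, 104.0, -56.0]
3 rows end [0.4635 0.3295 0.2847] [-180.   55.  105.]
[[0.006,-0.003,-0.005],[0.037,0.0,0.026],[0.036,0.0,0.025]]
[[-0.007,-0.001,-0.006],[0.0,0.0,0.0],[0.0,0.0,0.0]]
[0.4, 0.4, 0.4]
```

Request:
{"api": "send_rows", "payload": {"xyz": [[0.006, -0.003, -0.005], [0.037, 0, 0.026], [0.036, 0, 0.025], [0, 0, 0], [0, 0, 0]], "rotation": [[-0.007, -0.001, -0.006], [0, 0, 0], [0, 0, 0], [0, 0, 0], [0, 0, 0]], "jaw": [0.4, 0.4, 0.4, 0.4, 0.4]}}

```text
time_s: 27.6
tool_pos: [0.4632, 0.33, 0.2857]
tool_rot: [-180.0, 55.1, 105.0]
force: [-0.6, 0.3, 0.1]
grip_width: 0.05
grasp_force: 20.0
```

```bash
python3 - <<'E'
from boss import *
boss(.22,(205,262,130,190));boss(.113,(215,265,190,230))
E
python3 rack.py; python3 s8.py "(.499,.1957)" -75 down
```

```text
boss [149.4 233.2] 47 [0.4993 0.1969 0.22  ]
boss [208.1 247.3] 33 [0.4765 0.088  0.113 ]
s [([327.5, 180.9], [62, 22, 8, 18, 117]), ([363.0, 184.8], [97, 26, 9, 18, 121])]
t [([129.6, 233.6], [36, 40, 9, 8, 54])]
peg [0.5219 0.3021 0.0405]
[-22.  31. -37.  95.  54. 106. -55.] [0.464 0.331 0.287]
(np.float64(0.4979647238195899), np.float64(0.1995637033051563), 0.1) -75.0 1 err 0.0000 margin 14.3 dq 2 [-23.0, 38.0, -36.0, 99.0, 57.0, 99.0, -63.0]
(np.float64(0.4979647238195899), np.float64(0.1995637033051563), 0.088) -75.0 1 err 0.0000 margin 18.5 dq 0 [-24.0, 39.0, -34.0, 99.0, 57.0, 98.0, -64.0]
6 rows end [0.463  0.3296 0.1824] [-180.   55.  105.]
[[0.015,0.0,0.011],[0.015,0.0,0.011],[0.015,-0.001,0.011],[0.015,0.0,0.011],[0.015,0.0,0.011],[0.01,0.0,0.006]]
[[0.0,0.0,-0.001],[0.001,-0.001,0.0],[0.0,0.0,-0.001],[0.001,0.0,0.0],[0.0,0.0,-0.001],[0.0,0.0,0.0]]
[0.4, 0.4, 0.4, 0.4, 0.4, 0.4]
```

Request:
{"api": "send_rows", "payload": {"xyz": [[0.015, 0, 0.011], [0.015, 0, 0.011], [0.015, -0.001, 0.011], [0.015, 0, 0.011], [0.015, 0, 0.011], [0.007, 0, 0.004], [0, 0, 0]], "rotation": [[0, 0, 0], [0, 0, 0], [0, 0, 0], [0, 0, 0], [0, 0, 0], [0, 0, 0], [0, 0, 0]], "jaw": [0.4, 0.4, 0.4, 0.4, 0.4, 0.4, 0.4]}}

```text
time_s: 28.5
tool_pos: [0.4621, 0.3287, 0.1814]
tool_rot: [-179.6, 55.1, 105.4]
force: [-0.2, 1.0, -1.1]
grip_width: 0.0502
grasp_force: 20.0
```

Request:
{"api": "send_rows", "payload": {"xyz": [[0.002, 0, 0.001], [0, 0, 0]], "rotation": [[0, 0, 0], [0, 0, 0]], "jaw": [0.4, 0.4]}}

```text
time_s: 28.7
tool_pos: [0.4625, 0.3296, 0.1816]
tool_rot: [180.0, 55.0, 105.0]
force: [0.2, -0.6, -1.8]
grip_width: 0.0496
grasp_force: 20.0
```

Request:
{"api": "send_rows", "payload": {"xyz": [[0.001, 0, 0.001], [0.001, 0, 0.001], [0, 0, 0]], "rotation": [[0, 0, 0], [0, 0, 0], [0, 0, 0]], "jaw": [0.4, 0.4, 0.4]}}

```text
time_s: 29.0
tool_pos: [0.4626, 0.3287, 0.1785]
tool_rot: [-180.0, 55.0, 105.0]
force: [-1.5, -0.0, -2.1]
grip_width: 0.0496
grasp_force: 20.0
```

Request:
{"api": "send_rows", "payload": {"xyz": [[0.001, 0, 0.001], [0.001, 0, 0], [0, 0, 0]], "rotation": [[0, 0, 0], [0, 0, 0], [0, 0, 0]], "jaw": [0.4, 0.4, 0.4]}}

```text
time_s: 29.3
tool_pos: [0.4626, 0.3289, 0.1772]
tool_rot: [180.0, 55.2, 105.0]
force: [-1.5, -0.1, 5.2]
grip_width: 0.05
grasp_force: 20.0
```

Contact (5 N upward). I release and back out.

Request:
{"api": "send_rows", "payload": {"xyz": [[0, 0, 0], [0, 0, 0], [0, 0, 0], [0, 0, -0.02], [0, 0, -0.03], [0, 0, -0.04], [0, 0, -0.04], [-0.03, 0, -0.02], [-0.03, 0, -0.01], [0, 0, 0]], "rotation": [[0, 0, 0], [0, 0, 0], [0, 0, 0], [0, 0, 0], [0, 0, 0], [0, 0, 0], [0, 0, 0], [0, 0, 0], [0, 0, 0], [0, 0, 0]], "jaw": [0.75, 0.75, 0.75, 0.75, 0.75, 0.75, 0.75, 0.75, 0.75, 0.75]}}

```text
time_s: 30.3
tool_pos: [0.4372, 0.4241, 0.3226]
tool_rot: [179.4, 54.8, 104.5]
force: [0.1, -0.0, -0.4]
grip_width: 0.0656
grasp_force: 0.0
```

```bash
python3 - <<'E'
from boss import *
boss(.113,(215,262,130,190));boss(.113,(215,265,190,230))
E
cat > s5.py <<'E'
from sim import *
from plan import plan
W=[((.46,.12,.34),-65,35,.9),((.47,0,.30),-36,35,.6),((.471,-.15,.22),-12,0,.05)]
print(o["qpos"].round(0))
sim(W)
plan([(w[0],M(*w[1:])) for w in W],jaw=.8,off=.164,ang=.12)
E
python3 s5.py; python3 wb.py|grep top
```

```text
boss [163.3 239. ] 32 [0.4981 0.1941 0.113 ]
boss [208.3 247.4] 31 [0.4763 0.0876 0.113 ]
[-31.  36. -38.  85.  52. 114. -57.]
(0.46, 0.12, 0.34) -65 0.9 err 0.0000 margin 5.4 dq 10 [4.0, 1.0, -51.0, 104.0, 43.0, 93.0, -27.0]
(0.47, 0, 0.3) -36 0.6 err 0.0000 margin 1.4 dq 14 [6.0, -15.0, -15.0, 112.0, 10.0, 69.0, 43.0]
(0.471, -0.15, 0.22) -12 0.05 err 0.0000 margin 3.2 dq 11 [13.0, -2.0, 3.0, 109.0, -0.0, 69.0, 94.0]
17 rows end [ 0.4584 -0.1477  0.3831] [180.    4.5 168. ]
[[-0.036,-0.013,0.011],[-0.036,-0.014,0.011],[-0.036,-0.015,0.009],[-0.036,-0.015,0.008],[-0.036,-0.016,0.008],[-0.036,-0.017,0.006],[-0.021,-0.014,0.019],[-0.022,-0.015,0.018],[-0.023,-0.017,0.016],[-0.022,-0.019,0.015],[-0.024,-0.019,0.015],[-0.023,-0.021,0.012],[-0.02,-0.027,0.021],[-0.019,-0.028,0.02],[-0.018,-0.029,0.02],[-0.016,-0.03,0.018],[-0.015,-0.031,0.018]]
[[-0.022,0.026,-0.019],[-0.022,0.026,-0.018],[-0.022,0.025,-0.019],[-0.023,0.026,-0.018],[-0.022,0.026,-0.019],[-0.022,0.026,-0.018],[-0.046,0.077,-0.072],[-0.045,0.077,-0.072],[-0.046,0.076,-0.072],[-0.046,0.077,-0.071],[-0.046,0.077,-0.072],[-0.045,0.077,-0.072],[-0.017,0.05,-0.082],[-0.017,0.05,-0.083],[-0.017,0.049,-0.082],[-0.018,0.05,-0.082],[-0.017,0.05,-0.082]]
[0.8, 0.8, 0.8, 0.8, 0.8, 0.8, 0.8, 0.8, 0.8, 0.8, 0.8, 0.8, 0.8, 0.8, 0.8, 0.8, 0.8]
top 605.0 [[354.0, 232.0], [373.0, 232.0], [373.0, 267.0], [354.0, 267.0]] mid [ 0.4678 -0.2967  0.0535] [[0.512, -0.277], [0.511, -0.325], [0.424, -0.316], [0.425, -0.269]]
```

Bowl 2 sits on peg 2, with its boss at (0.498, 0.194). I return for the last bowl.

Request:
{"api": "send_rows", "payload": {"xyz": [[-0.036, -0.013, 0.011], [-0.036, -0.014, 0.011], [-0.036, -0.015, 0.009], [-0.036, -0.015, 0.008], [-0.036, -0.016, 0.008], [-0.036, -0.017, 0.006], [-0.021, -0.014, 0.019], [-0.022, -0.015, 0.018], [-0.023, -0.017, 0.016], [-0.022, -0.019, 0.015], [-0.024, -0.019, 0.015], [-0.023, -0.021, 0.012], [-0.02, -0.027, 0.021], [-0.019, -0.028, 0.02], [-0.018, -0.029, 0.02], [-0.016, -0.03, 0.018], [-0.015, -0.031, 0.018], [0, 0, 0]], "rotation": [[-0.022, 0.026, -0.019], [-0.022, 0.026, -0.018], [-0.022, 0.025, -0.019], [-0.023, 0.026, -0.018], [-0.022, 0.026, -0.019], [-0.022, 0.026, -0.018], [-0.046, 0.077, -0.072], [-0.045, 0.077, -0.072], [-0.046, 0.076, -0.072], [-0.046, 0.077, -0.071], [-0.046, 0.077, -0.072], [-0.045, 0.077, -0.072], [-0.017, 0.05, -0.082], [-0.017, 0.05, -0.083], [-0.017, 0.049, -0.082], [-0.018, 0.05, -0.082], [-0.017, 0.05, -0.082], [0, 0, 0]], "jaw": [0.8, 0.8, 0.8, 0.8, 0.8, 0.8, 0.8, 0.8, 0.8, 0.8, 0.8, 0.8, 0.8, 0.8, 0.8, 0.8, 0.8, 0.8]}}

```text
time_s: 32.35
tool_pos: [0.4579, -0.1532, 0.3796]
tool_rot: [-179.8, 4.0, 167.6]
force: [-0.1, 0.1, -0.4]
grip_width: 0.0696
grasp_force: 0.0
```

```bash
cat > s5.py <<'E'
from plan import *
o=env.get_obs();print(o["qpos"].round(0))
plan([((.468,-.297,.21),M(-5.4,0)),((.468,-.297,.13),M(-5.4,0))],jaw=.8,off=.164,ang=.12)
E
python3 s5.py
```

```text
[  5.  -3.  10. 110.   1.  69.  92.]
6 rows end [ 0.4679 -0.2971  0.2937] [180.    0.  174.6]
[[-0.01,-0.035,0.002],[-0.009,-0.035,0.002],[-0.008,-0.035,0.002],[-0.007,-0.035,0.002],[0.0,0.0,0.04],[0.0,0.0,0.04]]
[[-0.002,0.018,-0.031],[-0.002,0.017,-0.03],[-0.002,0.018,-0.031],[-0.003,0.017,-0.03],[0.0,0.0,0.0],[0.0,0.0,0.0]]
[0.8, 0.8, 0.8, 0.8, 0.8, 0.8]
```

Request:
{"api": "send_rows", "payload": {"xyz": [[-0.01, -0.035, 0.002], [-0.009, -0.035, 0.002], [-0.008, -0.035, 0.002], [-0.007, -0.035, 0.002], [0, 0, 0.04], [0, 0, 0.04], [0, 0, 0], [0, 0, 0]], "rotation": [[-0.002, 0.018, -0.031], [-0.002, 0.017, -0.03], [-0.002, 0.018, -0.031], [-0.003, 0.017, -0.03], [0, 0, 0], [0, 0, 0], [0, 0, 0], [0, 0, 0]], "jaw": [0.8, 0.8, 0.8, 0.8, 0.8, 0.8, 0.8, 0.8]}}

```text
time_s: 33.15
tool_pos: [0.4704, -0.2914, 0.2971]
tool_rot: [179.9, 0.3, 175.0]
force: [-0.2, -0.3, 0.7]
grip_width: 0.0697
grasp_force: 0.0
```

```bash
cat > s6.py <<'E'
from plan import *
o=env.get_obs();print(o["tool_pos"].round(4),o["tool_rot"].round(1),o["qpos"].round(0))
p0=plan([((.468,-.297,.12),M(-5.4,0)),((.468,-.297,.044),M(-5.4,0),.026)],jaw=.8,off=.164)
print("shift");plan([((.468,-.297,.052),M(-5.4,0),.01),((.480,-.21,.052),M(-5,0),.02),((.480,-.21,.045),M(-5,0),.01)],jaw=.4,off=.164,start=p0)
E
python3 s6.py
```

```text
[ 0.4704 -0.2914  0.2971] [179.9   0.3 175. ] [ 13.  11.  18. 105.  -4.  64. 117.]
4 rows end [ 0.468  -0.2972  0.208 ] [180.   -0.  174.6]
[[0.002,-0.006,0.013],[0.0,0.0,0.025],[0.0,0.0,0.026],[0.0,0.0,0.025]]
[[0.002,0.006,0.007],[0.0,0.0,0.0],[0.0,0.0,0.0],[0.0,0.0,0.0]]
[0.8, 0.8, 0.8, 0.8]
shift
7 rows end [ 0.48   -0.2099  0.2091] [180.  -0. 175.]
[[0.0,0.0,-0.008],[-0.001,0.018,0.0],[-0.001,0.017,0.0],[0.0,0.018,0.0],[-0.001,0.017,0.0],[-0.001,0.018,0.0],[0.0,0.0,0.007]]
[[0.0,0.0,0.0],[0.0,0.0,-0.001],[0.0,0.0,-0.002],[0.0,0.0,-0.001],[0.0,0.0,-0.002],[0.0,0.0,-0.001],[0.0,0.0,0.0]]
[0.4, 0.4, 0.4, 0.4, 0.4, 0.4, 0.4]
```

Request:
{"api": "send_rows", "payload": {"xyz": [[0.002, -0.006, 0.013], [0, 0, 0.025], [0, 0, 0.026], [0, 0, 0.025], [0, 0, 0], [0, 0, 0], [0, 0, 0], [0, 0, 0], [0, 0, -0.008], [-0.001, 0.018, 0], [-0.001, 0.017, 0], [0, 0.018, 0], [-0.001, 0.017, 0], [-0.001, 0.018, 0], [0, 0, 0], [0, 0, 0.008], [0, 0, 0]], "rotation": [[0.002, 0.006, 0.007], [0, 0, 0], [0, 0, 0], [0, 0, 0], [0, 0, 0], [0, 0, 0], [0, 0, 0], [0, 0, 0], [0, 0, 0], [0, 0, 0], [0, 0, 0], [0, 0, 0], [0, 0, 0], [0, 0, 0], [0, 0, 0], [0, 0, 0], [0, 0, 0]], "jaw": [0.8, 0.8, 0.8, 0.8, 0.8, 0.4, 0.4, 0.4, 0.4, 0.4, 0.4, 0.4, 0.4, 0.4, 0.4, 0.4, 0.4]}}

```text
time_s: 34.85
tool_pos: [0.4813, -0.2116, 0.2093]
tool_rot: [-180.0, 0.3, 174.5]
force: [2.1, 2.0, 3.5]
grip_width: 0.0501
grasp_force: 19.8
```

Request:
{"api": "send_rows", "payload": {"xyz": [[0, 0, 0], [0, 0, 0], [0, 0, 0], [0, 0, -0.03], [0, 0, -0.04], [0, 0, 0]], "rotation": [[0, 0, 0], [0, 0, 0], [0, 0, 0], [0, 0, 0], [0, 0, 0], [0, 0, 0]], "jaw": [0.8, 0.8, 0.8, 0.8, 0.8, 0.8]}}

```text
time_s: 35.45
tool_pos: [0.4819, -0.2124, 0.2831]
tool_rot: [-179.8, 0.6, 174.5]
force: [1.0, -0.8, 0.0]
grip_width: 0.0698
grasp_force: 0.0
```

```bash
python3 s7.py "(.480,-.21)" -5|head -5;python3 wb.py
```

```text
[ 0.4819 -0.2124  0.2831] [-179.8    0.6  174.5] [  7.   9.  15. 110.  -3.  61. 108.]
5 rows end [ 0.5987 -0.2202  0.2538] [-180.  -35.  175.]
[[-0.025,0.001,0.001],[-0.024,0.0,0.001],[-0.024,0.001,0.0],[-0.025,0.0,-0.001],[-0.024,0.001,0.0]]
[[0.0,0.124,-0.002],[0.0,0.125,-0.002],[0.0,0.124,-0.002],[0.0,0.124,-0.001],[0.0,0.125,-0.002]]
[0.8, 0.8, 0.8, 0.8, 0.8]
[ 0.4819 -0.2124  0.2831] [-179.8    0.6  174.5]
wrist 6253.5 [[219.0, 150.0], [288.0, 150.0], [288.0, 246.0], [219.0, 246.0]] mid [ 0.4729 -0.2142  0.0535] [[0.435, -0.235], [0.44, -0.186], [0.514, -0.191], [0.509, -0.245]]
```

Request:
{"api": "send_rows", "payload": {"xyz": [[-0.025, 0.001, 0.001], [-0.024, 0, 0.001], [-0.024, 0.001, 0], [-0.025, 0, -0.001], [-0.024, 0.001, 0], [0, 0, 0], [0, 0, 0]], "rotation": [[0, 0.124, -0.002], [0, 0.125, -0.002], [0, 0.124, -0.002], [0, 0.124, -0.001], [0, 0.125, -0.002], [0, 0, 0], [0, 0, 0]], "jaw": [0.8, 0.8, 0.8, 0.8, 0.8, 0.8, 0.8]}}

```text
time_s: 36.3
tool_pos: [0.5962, -0.2184, 0.2448]
tool_rot: [179.8, -35.8, 175.1]
force: [-0.3, -0.8, 0.3]
grip_width: 0.0694
grasp_force: 0.0
```

```bash
python3 wb.py; python3 s7.py "(.480,-.212)" -5.4
```

```text
[ 0.5962 -0.2184  0.2448] [179.8 -35.8 175.1]
wrist 1525.5 [[216.0, 273.0], [285.0, 273.0], [285.0, 296.0], [216.0, 296.0]] mid [ 0.5147 -0.2151  0.0535] [[0.504, -0.239], [0.509, -0.189], [0.525, -0.191], [0.521, -0.24]]
wrist 3996.0 [[216.0, 182.0], [282.0, 182.0], [282.0, 246.0], [216.0, 246.0]] mid [ 0.4616 -0.2117  0.0535] [[0.433, -0.236], [0.438, -0.183], [0.488, -0.189], [0.484, -0.238]]
[ 0.5958 -0.2192  0.2496] [179.9 -35.4 175. ] [  6.  37.  15.  80.  -0.  98. 106.]
1 rows end [ 0.5989 -0.2235  0.2545] [-180.   -35.   174.6]
[[0.0,-0.004,-0.006]]
[[-0.002,-0.007,0.006]]
[0.8]
5 rows end [ 0.5986 -0.2235  0.1669] [-180.   -35.   174.6]
[[-0.01,0.0,0.014],[-0.01,0.0,0.015],[-0.01,0.0,0.014],[-0.01,0.0,0.014],[-0.01,0.0,0.015]]
[[0.0,0.0,0.0],[0.0,0.0,0.0],[0.0,0.0,0.0],[0.0,0.0,0.0],[0.0,0.0,0.0]]
[0.8, 0.8, 0.8, 0.8, 0.8]
```

Request:
{"api": "send_rows", "payload": {"xyz": [[-0.01, -0.003, 0.014], [-0.01, 0, 0.014], [-0.01, 0, 0.014], [-0.01, 0, 0.014], [-0.009, 0, 0.012], [0, 0, 0], [0, 0, 0], [0, 0, 0], [0, 0, 0], [0, 0, 0], [0.012, 0, -0.017], [0.012, 0, -0.017]], "rotation": [[0, 0, 0.004], [0, 0, 0], [0, 0, 0], [0, 0, 0], [0, 0, 0], [0, 0, 0], [0, 0, 0], [0, 0, 0], [0, 0, 0], [0, 0, 0], [0, 0, 0], [0, 0, 0]], "jaw": [0.8, 0.8, 0.8, 0.8, 0.8, 0.8, 0.4, 0.4, 0.4, 0.4, 0.4, 0.4]}}

```text
time_s: 37.65
tool_pos: [0.5968, -0.2214, 0.2058]
tool_rot: [180.0, -35.6, 174.8]
force: [-0.2, 0.3, -1.4]
grip_width: 0.05
grasp_force: 19.9
```

```bash
python3 rack.py; python3 s8.py "(.522,.303)" -75 lift
```

```text
s [([363.0, 184.8], [97, 26, 9, 18, 120]), ([327.1, 202.0], [10, 45, 109, 15, 190])]
t [([129.1, 233.6], [33, 40, 12, 8, 59])]
peg [0.5217 0.3029 0.0407]
[  6.  40.  15.  81.  -1.  95. 105.] [ 0.598 -0.222  0.209]
(0.5, -0.205, 0.22) -4.1 0 err 0.0000 margin 10.9 dq 3 [3.0, 32.0, 18.0, 76.0, 2.0, 107.0, 107.0]
(0.5, -0.1, 0.3) -25 0.3 err 0.0000 margin 13.8 dq 7 [-6.0, 7.0, 17.0, 92.0, -3.0, 90.0, 77.0]
(0.49, 0, 0.3) -38 0.6 err 0.0000 margin 5.6 dq 10 [-17.0, -12.0, 4.0, 110.0, 16.0, 70.0, 35.0]
15 rows end [0.4478 0.0327 0.4546] [-180.   19.  142.]
[[0.022,0.002,-0.029],[0.022,0.003,-0.029],[0.022,0.002,-0.029],[0.022,0.003,-0.029],[0.021,0.014,-0.01],[0.022,0.014,-0.01],[0.022,0.013,-0.01],[0.022,0.014,-0.011],[0.022,0.013,-0.011],[0.022,0.013,-0.011],[0.025,0.018,0.002],[0.027,0.018,0.001],[0.027,0.017,0.0],[0.028,0.017,-0.001],[0.028,0.016,-0.002]]
[[0.002,-0.001,-0.004],[0.003,-0.001,-0.004],[0.002,-0.001,-0.004],[0.002,-0.001,-0.004],[-0.022,-0.078,0.057],[-0.023,-0.077,0.057],[-0.022,-0.078,0.057],[-0.023,-0.078,0.057],[-0.022,-0.077,0.057],[-0.022,-0.078,0.057],[0.004,-0.094,0.046],[0.005,-0.094,0.045],[0.004,-0.093,0.046],[0.004,-0.094,0.046],[0.005,-0.094,0.045]]
[0.4, 0.4, 0.4, 0.4, 0.4, 0.4, 0.4, 0.4, 0.4, 0.4, 0.4, 0.4, 0.4, 0.4, 0.4]
```

Request:
{"api": "send_rows", "payload": {"xyz": [[0.022, 0.002, -0.029], [0.022, 0.003, -0.029], [0.022, 0.002, -0.029], [0.022, 0.003, -0.029], [0.021, 0.014, -0.01], [0.022, 0.014, -0.01], [0.022, 0.013, -0.01], [0.022, 0.014, -0.011], [0.022, 0.013, -0.011], [0.022, 0.013, -0.011], [0.025, 0.018, 0.002], [0.027, 0.018, 0.001], [0.027, 0.017, 0], [0.028, 0.017, -0.001], [0.028, 0.016, -0.002], [0, 0, 0]], "rotation": [[0.002, -0.001, -0.004], [0.003, -0.001, -0.004], [0.002, -0.001, -0.004], [0.002, -0.001, -0.004], [-0.022, -0.078, 0.057], [-0.023, -0.077, 0.057], [-0.022, -0.078, 0.057], [-0.023, -0.078, 0.057], [-0.022, -0.077, 0.057], [-0.022, -0.078, 0.057], [0.004, -0.094, 0.046], [0.005, -0.094, 0.045], [0.004, -0.093, 0.046], [0.004, -0.094, 0.046], [0.005, -0.094, 0.045], [0, 0, 0]], "jaw": [0.4, 0.4, 0.4, 0.4, 0.4, 0.4, 0.4, 0.4, 0.4, 0.4, 0.4, 0.4, 0.4, 0.4, 0.4, 0.4]}}

```text
time_s: 39.35
tool_pos: [0.4456, 0.0378, 0.4514]
tool_rot: [-179.9, 18.7, 142.5]
force: [-0.1, 1.1, -1.1]
grip_width: 0.0497
grasp_force: 19.9
```

```bash
python3 rack.py|grep peg; python3 s8.py "(.522,.3032)" -75 over
```

```text
peg [0.5214 0.303  0.0404]
[-14. -13.   0. 111.  16.  70.  35.] [0.447 0.033 0.452]
(np.float64(0.5209647238195899), np.float64(0.3070637033051563), 0.28) -75.0 1 err 0.0000 margin 6.2 dq 23 [-45.0, 35.0, -18.0, 75.0, 49.0, 111.0, -47.0]
(np.float64(0.5209647238195899), np.float64(0.3070637033051563), 0.19) -75.0 1 err 0.0000 margin 7.3 dq 1 [-45.0, 40.0, -17.0, 79.0, 48.0, 106.0, -53.0]
13 rows end [0.4865 0.437  0.2842] [180.  55. 105.]
[[0.026,0.033,-0.003],[0.026,0.032,-0.005],[0.028,0.03,-0.008],[0.029,0.03,-0.009],[0.028,0.028,-0.011],[0.03,0.026,-0.014],[0.029,0.025,-0.015],[0.029,0.023,-0.017],[0.029,0.021,-0.019],[0.028,0.02,-0.02],[0.025,0.0,0.017],[0.024,0.0,0.017],[0.025,0.0,0.017]]
[[0.039,-0.061,0.053],[0.04,-0.061,0.053],[0.039,-0.061,0.053],[0.039,-0.061,0.053],[0.039,-0.061,0.053],[0.039,-0.061,0.053],[0.04,-0.061,0.053],[0.039,-0.061,0.053],[0.039,-0.061,0.053],[0.039,-0.062,0.053],[0.0,0.0,0.0],[0.0,0.0,0.0],[0.0,0.0,0.0]]
[0.4, 0.4, 0.4, 0.4, 0.4, 0.4, 0.4, 0.4, 0.4, 0.4, 0.4, 0.4, 0.4]
```

Request:
{"api": "send_rows", "payload": {"xyz": [[0.026, 0.033, -0.003], [0.026, 0.032, -0.005], [0.028, 0.03, -0.008], [0.029, 0.03, -0.009], [0.028, 0.028, -0.011], [0.03, 0.026, -0.014], [0.029, 0.025, -0.015], [0.029, 0.023, -0.017], [0.029, 0.021, -0.019], [0.028, 0.02, -0.02], [0, 0, 0], [0, 0, 0]], "rotation": [[0.039, -0.061, 0.053], [0.04, -0.061, 0.053], [0.039, -0.061, 0.053], [0.039, -0.061, 0.053], [0.039, -0.061, 0.053], [0.039, -0.061, 0.053], [0.04, -0.061, 0.053], [0.039, -0.061, 0.053], [0.039, -0.061, 0.053], [0.039, -0.062, 0.053], [0, 0, 0], [0, 0, 0]], "jaw": [0.4, 0.4, 0.4, 0.4, 0.4, 0.4, 0.4, 0.4, 0.4, 0.4, 0.4, 0.4]}}

```text
time_s: 40.65
tool_pos: [0.4897, 0.4359, 0.3713]
tool_rot: [-179.7, 55.1, 105.1]
force: [0.3, -0.8, -0.3]
grip_width: 0.0501
grasp_force: 19.9
```

```bash
python3 s8.py "(.522,.3032)" -75 over
```

```text
[-41.  34. -20.  76.  49. 113. -45.] [0.49  0.436 0.371]
(np.float64(0.5209647238195899), np.float64(0.3070637033051563), 0.28) -75.0 1 err 0.0000 margin 6.0 dq 2 [-41.0, 33.0, -20.0, 77.0, 50.0, 112.0, -45.0]
(np.float64(0.5209647238195899), np.float64(0.3070637033051563), 0.19) -75.0 1 err 0.0000 margin 7.2 dq 1 [-41.0, 38.0, -20.0, 81.0, 50.0, 106.0, -52.0]
3 rows end [0.4865 0.4363 0.2843] [180.  55. 105.]
[[-0.001,-0.003,-0.003],[0.037,0.0,0.026],[0.036,0.0,0.026]]
[[-0.005,0.003,0.001],[0.0,0.0,0.0],[0.0,0.0,0.0]]
[0.4, 0.4, 0.4]
```

Request:
{"api": "send_rows", "payload": {"xyz": [[-0.001, -0.003, -0.003], [0.037, 0, 0.026], [0.036, 0, 0.026], [0, 0, 0], [0, 0, 0]], "rotation": [[-0.005, 0.003, 0.001], [0, 0, 0], [0, 0, 0], [0, 0, 0], [0, 0, 0]], "jaw": [0.4, 0.4, 0.4, 0.4, 0.4]}}

```text
time_s: 41.15
tool_pos: [0.4861, 0.4352, 0.2904]
tool_rot: [179.3, 54.9, 104.4]
force: [0.4, 0.1, -0.7]
grip_width: 0.05
grasp_force: 19.9
```

```bash
python3 - <<'E'
from boss import *
boss(.22,(190,262,70,150));boss(.113,(215,265,145,230))
E
python3 rack.py; python3 s8.py "(.522,.3032)" -75 down
```

```text
boss [ 97.8 223. ] 46 [0.5228 0.3054 0.22  ]
boss [163.2 239. ] 33 [0.4981 0.1943 0.113 ]
boss [208.4 247.4] 30 [0.4763 0.0874 0.113 ]
s [([361.3, 157.1], [96, 0, 8, 17, 53]), ([374.2, 151.5], [108, 0, 11, 6, 36]), ([320.9, 178.0], [56, 15, 7, 28, 74]), ([286.0, 178.3], [22, 20, 5, 19, 41]), ([363.0, 184.8], [97, 26, 9, 18, 120])]
t [([130.5, 233.7], [37, 40, 8, 8, 43]), ([100.8, 239.4], [0, 45, 25, 11, 111])]
[-41.  38. -20.  80.  49. 107. -51.] [0.486 0.437 0.291]
(np.float64(0.5209647238195899), np.float64(0.3070637033051563), 0.1) -75.0 1 err 0.0000 margin 12.9 dq 3 [-42.0, 44.0, -19.0, 83.0, 50.0, 101.0, -58.0]
(np.float64(0.5209647238195899), np.float64(0.3070637033051563), 0.088) -75.0 1 err 0.0000 margin 17.4 dq 0 [-42.0, 44.0, -18.0, 83.0, 50.0, 99.0, -58.0]
6 rows end [0.4865 0.4366 0.1822] [-180.   55.  105.]
[[0.016,0.0,0.011],[0.016,0.0,0.011],[0.016,0.0,0.012],[0.016,0.0,0.011],[0.015,0.0,0.011],[0.01,0.0,0.007]]
[[0.001,-0.001,-0.002],[0.001,-0.001,-0.001],[0.002,-0.001,-0.002],[0.001,-0.001,-0.001],[0.001,-0.001,-0.002],[0.0,0.0,0.0]]
[0.4, 0.4, 0.4, 0.4, 0.4, 0.4]
```

Request:
{"api": "send_rows", "payload": {"xyz": [[0.016, 0.001, 0.011], [0.016, 0, 0.011], [0.016, 0, 0.012], [0.016, 0, 0.011], [0.015, 0, 0.011], [0.009, 0, 0.006], [0, 0, 0], [0, 0, 0]], "rotation": [[0.001, -0.001, -0.002], [0.001, -0.001, -0.001], [0.002, -0.001, -0.002], [0.001, -0.001, -0.001], [0.001, -0.001, -0.002], [0, 0, 0], [0, 0, 0], [0, 0, 0]], "jaw": [0.4, 0.4, 0.4, 0.4, 0.4, 0.4, 0.4, 0.4]}}

```text
time_s: 42.15
tool_pos: [0.4866, 0.4367, 0.1802]
tool_rot: [-179.5, 55.1, 105.4]
force: [0.1, -0.3, -0.3]
grip_width: 0.0497
grasp_force: 19.9
```

Request:
{"api": "send_rows", "payload": {"xyz": [[0.002, 0, 0.001], [0, 0, 0]], "rotation": [[0, 0, 0], [0, 0, 0]], "jaw": [0.4, 0.4]}}

```text
time_s: 42.35
tool_pos: [0.4866, 0.4371, 0.1787]
tool_rot: [-179.6, 55.1, 105.3]
force: [-0.3, -0.5, -0.8]
grip_width: 0.0499
grasp_force: 19.9
```

Request:
{"api": "send_rows", "payload": {"xyz": [[0.002, 0, 0.001], [0, 0, 0]], "rotation": [[0, 0, 0], [0, 0, 0]], "jaw": [0.4, 0.4]}}

```text
time_s: 42.55
tool_pos: [0.4864, 0.4372, 0.176]
tool_rot: [-179.6, 55.1, 105.4]
force: [0.5, 0.4, -0.4]
grip_width: 0.0496
grasp_force: 19.9
```

Request:
{"api": "send_rows", "payload": {"xyz": [[0.001, 0, 0.001], [0, 0, 0]], "rotation": [[0, 0, 0], [0, 0, 0]], "jaw": [0.4, 0.4]}}

```text
time_s: 42.75
tool_pos: [0.4863, 0.4372, 0.1756]
tool_rot: [-179.6, 55.2, 105.3]
force: [-1.7, 0.5, 5.6]
grip_width: 0.05
grasp_force: 20.0
```

Contact. I release, back out and look.

Request:
{"api": "send_rows", "payload": {"xyz": [[0, 0, 0], [0, 0, 0], [0, 0, 0], [0, 0, -0.02], [0, 0, -0.03], [0, 0, -0.04], [0, 0, -0.04], [-0.03, 0, -0.01], [-0.03, 0, 0], [0, 0, 0]], "rotation": [[0, 0, 0], [0, 0, 0], [0, 0, 0], [0, 0, 0], [0, 0, 0], [0, 0, 0], [0, 0, 0], [0, 0, 0], [0, 0, 0], [0, 0, 0]], "jaw": [0.75, 0.75, 0.75, 0.75, 0.75, 0.75, 0.75, 0.75, 0.75, 0.75]}}

```text
time_s: 43.75
tool_pos: [0.4677, 0.5138, 0.308]
tool_rot: [179.8, 55.1, 104.7]
force: [1.1, -0.1, -0.4]
grip_width: 0.0655
grasp_force: 0.0
```

```bash
python3 s4.py
cat > s5.py <<'E'
from sim import *
from plan import plan
W=[((.46,.14,.34),-65,35,.9),((.46,.02,.32),-36,35,.6),((.47,-.02,.30),-12,0,.05)]
print(o["qpos"].round(0))
sim(W)
plan([(w[0],M(*w[1:])) for w in W],jaw=0,off=.164,ang=.12)
E
python3 s5.py
```

```text
boss [208.4 247.4] 30 [0.4763 0.0874 0.113 ]
[0.467 0.514 0.306] [-179.9   55.1  105. ] [-47.  43. -20.  69.  48. 114. -51.]
[-47.  43. -20.  69.  48. 114. -51.]
(0.46, 0.14, 0.34) -65 0.9 err 0.0000 margin 8.9 dq 10 [-28.0, 2.0, -21.0, 103.0, 43.0, 94.0, -28.0]
(0.46, 0.02, 0.32) -36 0.6 err 0.0000 margin 1.4 dq 14 [-23.0, -16.0, 6.0, 111.0, 17.0, 73.0, 34.0]
(0.47, -0.02, 0.3) -12 0.05 err 0.0000 margin 2.0 dq 9 [-43.0, -10.0, 37.0, 105.0, 7.0, 79.0, 71.0]
18 rows end [ 0.4569 -0.0172  0.4639] [180.    4.5 168. ]
[[-0.037,-0.018,0.016],[-0.038,-0.019,0.015],[-0.038,-0.019,0.013],[-0.037,-0.021,0.013],[-0.038,-0.021,0.012],[-0.038,-0.022,0.01],[-0.037,-0.022,0.009],[-0.023,-0.016,0.016],[-0.024,-0.016,0.015],[-0.023,-0.019,0.013],[-0.024,-0.019,0.012],[-0.024,-0.022,0.011],[-0.024,-0.022,0.009],[-0.013,-0.008,0.006],[-0.013,-0.008,0.006],[-0.012,-0.008,0.005],[-0.013,-0.01,0.006],[-0.011,-0.009,0.004]]
[[-0.02,0.023,-0.015],[-0.019,0.022,-0.015],[-0.02,0.023,-0.015],[-0.02,0.023,-0.016],[-0.019,0.022,-0.015],[-0.02,0.023,-0.015],[-0.02,0.022,-0.015],[-0.046,0.077,-0.072],[-0.045,0.077,-0.072],[-0.046,0.077,-0.071],[-0.046,0.077,-0.072],[-0.045,0.077,-0.072],[-0.046,0.077,-0.072],[-0.017,0.05,-0.082],[-0.017,0.05,-0.082],[-0.017,0.049,-0.083],[-0.017,0.05,-0.082],[-0.018,0.05,-0.082]]
[0, 0, 0, 0, 0, 0, 0, 0, 0, 0, 0, 0, 0, 0, 0, 0, 0, 0]
```

View pics/hh.png

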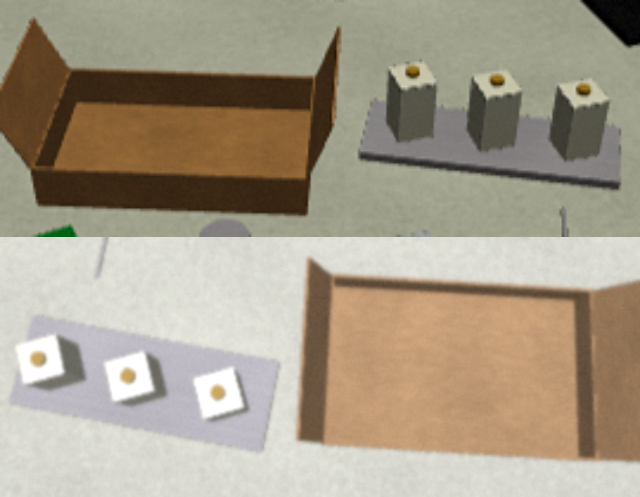

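All three bowls stand on their pegs, bosses up (bottom-half pixels (38,358), (128,376), (217,392)), and the carton is empty. Next I fold the flaps in, left one first.

Request:
{"api": "send_rows", "payload": {"xyz": [[-0.037, -0.018, 0.016], [-0.038, -0.019, 0.015], [-0.038, -0.019, 0.013], [-0.037, -0.021, 0.013], [-0.038, -0.021, 0.012], [-0.038, -0.022, 0.01], [-0.037, -0.022, 0.009], [-0.023, -0.016, 0.016], [-0.024, -0.016, 0.015], [-0.023, -0.019, 0.013], [-0.024, -0.019, 0.012], [-0.024, -0.022, 0.011], [-0.024, -0.022, 0.009], [0, 0, 0]], "rotation": [[-0.02, 0.023, -0.015], [-0.019, 0.022, -0.015], [-0.02, 0.023, -0.015], [-0.02, 0.023, -0.016], [-0.019, 0.022, -0.015], [-0.02, 0.023, -0.015], [-0.02, 0.022, -0.015], [-0.046, 0.077, -0.072], [-0.045, 0.077, -0.072], [-0.046, 0.077, -0.071], [-0.046, 0.077, -0.072], [-0.045, 0.077, -0.072], [-0.046, 0.077, -0.072], [0, 0, 0]], "jaw": [0, 0, 0, 0, 0, 0, 0, 0, 0, 0, 0, 0, 0, 0]}}

```text
time_s: 45.3
tool_pos: [0.417, 0.0459, 0.4757]
tool_rot: [180.0, 18.9, 143.6]
force: [0.4, -0.7, -0.2]
grip_width: 0.0003
grasp_force: 0.0
```

```bash
cat > s9.py <<'E'
from plan import *
o=env.get_obs();print(o["tool_pos"].round(4),o["tool_rot"].round(1),o["qpos"].round(0))
# where is the flap edge now? brown top-view measure by two views is by hand: use rows below
plan([((.53,.04,.24),M(-5,0),),((.53,.04,.135),M(-5,0))],jaw=0,off=.164)
E
python3 s9.py
```

```text
[0.417  0.0459 0.4757] [180.   18.9 143.6] [-18. -17.   1. 112.  16.  74.  34.]
8 rows end [0.53   0.0396 0.2994] [180.  -0. 175.]
[[-0.013,0.01,0.018],[-0.016,0.009,0.019],[-0.018,0.009,0.018],[-0.02,0.007,0.017],[-0.023,0.005,0.017],[0.0,0.0,0.035],[0.0,0.0,0.035],[0.0,0.0,0.035]]
[[-0.018,0.064,-0.109],[-0.018,0.065,-0.108],[-0.018,0.064,-0.109],[-0.018,0.064,-0.109],[-0.018,0.065,-0.109],[0.0,0.0,0.0],[0.0,0.0,0.0],[0.0,0.0,0.0]]
[0, 0, 0, 0, 0, 0, 0, 0]
```

Request:
{"api": "send_rows", "payload": {"xyz": [[-0.013, 0.01, 0.018], [-0.016, 0.009, 0.019], [-0.018, 0.009, 0.018], [-0.02, 0.007, 0.017], [-0.023, 0.005, 0.017], [0, 0, 0.035], [0, 0, 0.035], [0, 0, 0.034], [0, 0, 0]], "rotation": [[-0.018, 0.064, -0.109], [-0.018, 0.065, -0.108], [-0.018, 0.064, -0.109], [-0.018, 0.064, -0.109], [-0.018, 0.065, -0.109], [0, 0, 0], [0, 0, 0], [0, 0, 0], [0, 0, 0]], "jaw": [0, 0, 0, 0, 0, 0, 0, 0, 0]}}

```text
time_s: 46.2
tool_pos: [0.5274, 0.0466, 0.2947]
tool_rot: [-179.7, -0.6, 175.5]
force: [-0.2, -0.2, -1.3]
grip_width: 0.0003
grasp_force: 0.0
```

```bash
cat > s9.py <<'E'
from plan import *
o=env.get_obs();print(o["tool_pos"].round(4),o["tool_rot"].round(1),o["qpos"].round(0))
D=M(-5,0);T=lambda x,y,z,s:((x,y,z),D,s)
plan([T(.525,-.03,.115,.02),T(.522,-.065,.105,.012),T(.52,-.085,.085,.012),T(.52,-.095,.072,.01),T(.52,-.096,.067,.01)],jaw=0,off=.182)
s=cam("scene");a=cv2.resize(s["image"][60:230,110:330],(660,510));cv2.imwrite("pics/j.png",cv2.convertScaleAbs(a,alpha=1.4))
E
python3 s9.py
```

```text
[0.5274 0.0466 0.2947] [-179.7   -0.6  175.5] [-19.   9.  12. 108.  -2.  64.  79.]
14 rows end [ 0.5203 -0.0963  0.2489] [180.   0. 175.]
[[-0.001,-0.019,0.0],[-0.001,-0.019,-0.001],[-0.001,-0.019,-0.001],[-0.001,-0.02,0.0],[0.0,-0.009,0.002],[0.0,-0.008,0.003],[0.0,-0.009,0.002],[0.0,-0.009,0.003],[0.0,-0.007,0.007],[0.0,-0.006,0.006],[0.0,-0.007,0.007],[0.0,-0.005,0.006],[-0.001,-0.005,0.007],[0.0,-0.001,0.005]]
[[-0.001,-0.003,0.002],[-0.001,-0.002,0.002],[-0.002,-0.003,0.003],[-0.001,-0.003,0.002],[0.0,0.0,0.0],[0.0,0.0,0.0],[0.0,0.0,0.0],[0.0,0.0,0.0],[0.0,0.0,0.0],[0.0,0.0,0.0],[0.0,0.0,0.0],[0.0,0.0,0.0],[0.0,0.0,0.0],[0.0,0.0,0.0]]
[0, 0, 0, 0, 0, 0, 0, 0, 0, 0, 0, 0, 0, 0]
```

View pics/j.png

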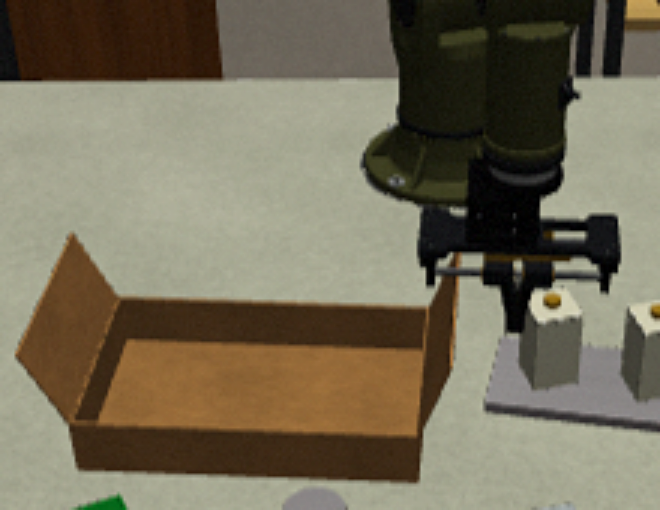

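The fingers (515,310) stand between the left flap and the first bowl, touching neither. I fold the left flap in.

Request:
{"api": "send_rows", "payload": {"xyz": [[-0.001, -0.019, 0], [-0.001, -0.019, -0.001], [-0.001, -0.019, -0.001], [-0.001, -0.02, 0], [0, -0.009, 0.002], [0, -0.008, 0.003], [0, -0.009, 0.002], [0, -0.009, 0.003], [0, -0.007, 0.007], [0, -0.006, 0.006], [0, -0.007, 0.007], [0, -0.005, 0.006], [0, -0.005, 0.007], [0, -0.001, 0.003], [0, 0, 0]], "rotation": [[-0.001, -0.003, 0.002], [-0.001, -0.002, 0.002], [-0.002, -0.003, 0.003], [-0.001, -0.003, 0.002], [0, 0, 0], [0, 0, 0], [0, 0, 0], [0, 0, 0], [0, 0, 0], [0, 0, 0], [0, 0, 0], [0, 0, 0], [0, 0, 0], [0, 0, 0], [0, 0, 0]], "jaw": [0, 0, 0, 0, 0, 0, 0, 0, 0, 0, 0, 0, 0, 0, 0]}}

```text
time_s: 47.75
tool_pos: [0.522, -0.0974, 0.2559]
tool_rot: [179.8, 0.6, 174.9]
force: [-1.2, 0.1, 0.6]
grip_width: 0.0006
grasp_force: 0.0
```

```bash
cat > s10.py <<'E'
from plan import *
o=env.get_obs();print(o["tool_pos"].round(4),o["tool_rot"].round(1),o["qpos"].round(0),o["force"].round(1))
D=M(-5,0);T=lambda x,y,z,s:((x,y,z),D,s)
p=plan([T(.52,-.096,.10,.04),T(.51,-.20,.18,.045),T(.505,-.46,.18,.045),T(.505,-.46,.118,.04)],jaw=0,off=.182)
E
python3 s10.py
```

```text
[ 0.522  -0.0974  0.2559] [179.8   0.6 174.9] [ -9.  11.  19. 111.  -4.  58.  96.] [-1.2  0.1  0.6]
12 rows end [ 0.5052 -0.4604  0.3   ] [-180.   -0.  175.]
[[0.002,0.001,-0.026],[0.0,-0.035,-0.027],[0.001,-0.034,-0.026],[0.0,-0.035,-0.027],[-0.003,-0.043,0.0],[-0.003,-0.044,0.0],[-0.003,-0.043,0.0],[-0.003,-0.043,0.0],[-0.003,-0.043,0.0],[-0.003,-0.044,0.0],[0.0,0.0,0.031],[0.0,0.0,0.031]]
[[0.004,0.011,-0.002],[0.0,0.0,0.0],[0.0,0.0,0.0],[0.0,0.0,0.0],[0.0,0.0,0.0],[0.0,0.0,0.0],[0.0,0.0,0.0],[0.0,0.0,0.0],[0.0,0.0,0.0],[0.0,0.0,0.0],[0.0,0.0,0.0],[0.0,0.0,0.0]]
[0, 0, 0, 0, 0, 0, 0, 0, 0, 0, 0, 0]
```

Request:
{"api": "send_rows", "payload": {"xyz": [[0, 0, 0.003], [0, 0, 0.003], [0, 0, 0.002], [0, 0, 0]], "rotation": [[0, 0, 0], [0, 0, 0], [0, 0, 0], [0, 0, 0]], "jaw": [0, 0, 0, 0]}}

```text
time_s: 48.15
tool_pos: [0.5223, -0.0969, 0.2484]
tool_rot: [179.8, 0.7, 175.0]
force: [-0.3, 0.8, -0.6]
grip_width: 0.0005
grasp_force: 0.0
```

```bash
python3 s10.py
```

```text
[ 0.5223 -0.0969  0.2484] [179.8   0.7 175. ] [ -9.  12.  18. 111.  -5.  57.  97.] [-0.3  0.8 -0.6]
12 rows end [ 0.5053 -0.4599  0.3003] [180.  -0. 175.]
[[0.002,0.001,-0.034],[0.0,-0.035,-0.027],[0.001,-0.035,-0.026],[0.0,-0.035,-0.027],[-0.003,-0.043,0.0],[-0.003,-0.043,0.0],[-0.003,-0.044,0.0],[-0.003,-0.043,0.0],[-0.003,-0.043,0.0],[-0.003,-0.043,0.0],[0.0,0.0,0.031],[0.0,0.0,0.031]]
[[0.004,0.012,-0.001],[0.0,0.0,0.0],[0.0,0.0,0.0],[0.0,0.0,0.0],[0.0,0.0,0.0],[0.0,0.0,0.0],[0.0,0.0,0.0],[0.0,0.0,0.0],[0.0,0.0,0.0],[0.0,0.0,0.0],[0.0,0.0,0.0],[0.0,0.0,0.0]]
[0, 0, 0, 0, 0, 0, 0, 0, 0, 0, 0, 0]
```

Tip height is now 66 mm, about 4° from flat. I go over to the outside of the right flap.

Request:
{"api": "send_rows", "payload": {"xyz": [[0.002, 0.001, -0.034], [0, -0.035, -0.027], [0.001, -0.035, -0.026], [0, -0.035, -0.027], [-0.003, -0.043, 0], [-0.003, -0.043, 0], [-0.003, -0.044, 0], [-0.003, -0.043, 0], [-0.003, -0.043, 0], [-0.003, -0.043, 0], [0, 0, 0], [0, 0, 0.031], [0, 0, 0.031], [0, 0, 0]], "rotation": [[0.004, 0.012, -0.001], [0, 0, 0], [0, 0, 0], [0, 0, 0], [0, 0, 0], [0, 0, 0], [0, 0, 0], [0, 0, 0], [0, 0, 0], [0, 0, 0], [0, 0, 0], [0, 0, 0], [0, 0, 0], [0, 0, 0]], "jaw": [0, 0, 0, 0, 0, 0, 0, 0, 0, 0, 0, 0, 0, 0]}}

```text
time_s: 49.55
tool_pos: [0.5045, -0.4579, 0.2956]
tool_rot: [179.7, -0.4, 175.0]
force: [-0.3, 0.6, -1.0]
grip_width: 0.0005
grasp_force: 0.0
```

```bash
cat > s11.py <<'E'
from plan import *
o=env.get_obs();print(o["tool_pos"].round(4),o["tool_rot"].round(1),o["qpos"].round(0),o["force"].round(1))
D=M(-5,0);T=lambda x,y,z,s:((x,y,z),D,s)
p=plan([T(.505,-.394,.115,.018),T(.507,-.359,.105,.012),T(.509,-.339,.085,.012),T(.51,-.329,.070,.01),T(.51,-.328,.066,.01)],jaw=0,off=.182)
E
python3 s11.py
```

```text
[ 0.5045 -0.4579  0.2956] [179.7  -0.4 175. ] [ 18.  28.  30.  86. -14.  70. 135.] [-0.3  0.6 -1. ]
14 rows end [ 0.5099 -0.3279  0.2478] [-180.   -0.  175.]
[[0.001,0.016,0.0],[0.002,0.016,-0.001],[0.001,0.016,0.0],[0.001,0.016,0.0],[0.0,0.009,0.002],[0.001,0.008,0.003],[0.0,0.009,0.002],[0.0,0.009,0.003],[0.0,0.007,0.007],[0.0,0.006,0.006],[0.0,0.007,0.007],[0.0,0.005,0.007],[0.0,0.005,0.008],[0.0,0.001,0.004]]
[[0.001,-0.002,0.0],[0.002,-0.002,0.0],[0.001,-0.001,0.0],[0.002,-0.002,0.001],[0.0,0.0,0.0],[0.0,0.0,0.0],[0.0,0.0,0.0],[0.0,0.0,0.0],[0.0,0.0,0.0],[0.0,0.0,0.0],[0.0,0.0,0.0],[0.0,0.0,0.0],[0.0,0.0,0.0],[0.0,0.0,0.0]]
[0, 0, 0, 0, 0, 0, 0, 0, 0, 0, 0, 0, 0, 0]
```

Request:
{"api": "send_rows", "payload": {"xyz": [[0.001, 0.016, 0], [0.002, 0.016, -0.001], [0.001, 0.016, 0], [0.001, 0.016, 0], [0, 0.009, 0.002], [0, 0.008, 0.003], [0, 0.009, 0.002], [0, 0.009, 0.003], [0, 0.007, 0.007], [0, 0.006, 0.006], [0, 0.007, 0.007], [0, 0.005, 0.007], [0, 0.005, 0.007], [0, 0.001, 0.004], [0, 0, 0], [0, 0, 0]], "rotation": [[0.001, -0.002, 0], [0.002, -0.002, 0], [0.001, -0.001, 0], [0.002, -0.002, 0.001], [0, 0, 0], [0, 0, 0], [0, 0, 0], [0, 0, 0], [0, 0, 0], [0, 0, 0], [0, 0, 0], [0, 0, 0], [0, 0, 0], [0, 0, 0], [0, 0, 0], [0, 0, 0]], "jaw": [0, 0, 0, 0, 0, 0, 0, 0, 0, 0, 0, 0, 0, 0, 0, 0]}}

```text
time_s: 51.15
tool_pos: [0.512, -0.3307, 0.253]
tool_rot: [-179.6, 0.4, 174.9]
force: [-0.1, -0.6, 0.6]
grip_width: 0.0005
grasp_force: 0.0
```

Tip at 71 mm; I press 5 mm lower, then lift away towards the robot.

Request:
{"api": "send_rows", "payload": {"xyz": [[0, 0, 0.002], [0, 0, 0.002], [0, 0, 0.001], [0, 0, 0]], "rotation": [[0, 0, 0], [0, 0, 0], [0, 0, 0], [0, 0, 0]], "jaw": [0, 0, 0, 0]}}

```text
time_s: 51.55
tool_pos: [0.512, -0.3306, 0.248]
tool_rot: [-179.7, 0.4, 174.9]
force: [0.7, 0.4, -0.1]
grip_width: 0.0004
grasp_force: 0.0
```

Request:
{"api": "send_rows", "payload": {"xyz": [[0, 0, -0.03], [0, 0, -0.04], [0, 0, -0.04], [0.03, -0.01, -0.04], [0.04, -0.01, -0.02], [0.04, -0.01, 0], [0, 0, 0]], "rotation": [[0, 0, 0], [0, 0, 0], [0, 0, 0], [0, 0, 0], [0, 0, 0], [0, 0, 0], [0, 0, 0]], "jaw": [0, 0, 0, 0, 0, 0, 0]}}

```text
time_s: 52.25
tool_pos: [0.3935, -0.3525, 0.4181]
tool_rot: [-179.6, 0.5, 174.5]
force: [-0.5, -0.6, 0.2]
grip_width: 0.0007
grasp_force: 0.0
```

Run:
```python
from boss import *
boss(.113,(200,265,70,230))
s=cam("scene");t=cam("top");o=env.get_obs();print(o["tool_pos"].round(3),o["force"].round(1))
a=cv2.resize(s["image"][110:280,120:390],(640,403));b=cv2.resize(t["image"][200:285,80:420],(640,160))
cv2.imwrite("pics/k.png",cv2.convertScaleAbs(np.vstack([a,b]),alpha=1.4))
```

```text
boss [118.5 230.4] 31 [0.5207 0.3016 0.113 ]
boss [163.3 239. ] 32 [0.4981 0.1941 0.113 ]
boss [208.4 247.4] 30 [0.4763 0.0874 0.113 ]
[ 0.4   -0.349  0.417] [ 1.4 -0.3  0.1]
```

View pics/k.png

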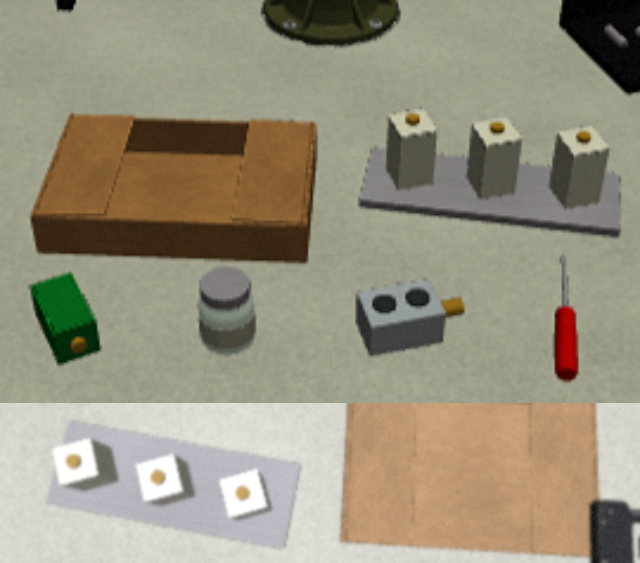

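The picture shows both flaps flat over the carton, with inner edges near columns 120 and 240. The three bowls stand on the pegs at (412,118), (497,127) and (584,137). The jar, valve block, screwdriver and green look-alike are untouched. I hand the job in.

```bash
python3 -c "
from cell import env
print(env.sign_off())"
```

```text
the job is handed in; nothing more can be done
None
```

I handed the job in at about 52 s of the 210 s allowed. All three bowls are upside down on the rack, one to a peg; both flaps are folded back in, about 4° from flat by the fingertip height; the jar, screwdriver and valve block were left alone. Sign-off returned no verdict, so this rests on the final camera views.

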